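# Tidy the dollhouse garden

## Task

Tidy the dollhouse garden: first lift the white picket fence off the vegetable crate and lay it flat in the middle of the green lawn mat. Then sort the things lying on the table, the letter and parcel into the red letterbox, the garden tools into the green wheelbarrow, the vegetables into the wooden crate, each lying well down inside. When everything is put away, push the letterbox flap fully shut, and leave the gnome, the steel bin and the potted shrub where they stand.

Things in the scene. Friction and masses are not known exactly. Their poses are not given: they have to be found in the camera images.
- letterbox: red plastic toy letterbox, an open-topped box with a black posting slot on its front, for letters and parcels. 150 mm long (its x) and 140 mm wide (its y) outside, 5 mm walls, rim 65 mm and inner floor 5 mm above the table; fixed. Origin: centre of its underside; z up, x away from the robot (yaw within 0.15). Its flap is hinged on the top of its -y wall.
- flap (a joint): the red flap (lid) of the letterbox, rad: 0 = shut, lying flat on the rim; about 1.57 = standing upright (starts open at 1.42 to 1.68, stop at 1.75). A stiff hinge: it stays where it is left, and takes under 2 N at its free edge to move either way.
- flap_hinge (a point): middle of the flap's hinge line, on top of the letterbox's -y wall (letterbox frame 0, -0.070, 0.0685). The hinge line runs along the letterbox's x. The flap is 130 mm wide along x, 136 mm long and 5 mm thick; open, it stands up to 205 mm above the table; push its outer (-y) side towards +y to shut it.
- flap_edge (a point): middle of the flap's free edge, 138 mm from the hinge line
- barrow: green plastic toy wheelbarrow, an open tray for garden tools. Tray 150 mm long (its x) and 140 mm wide (its y) outside, 5 mm walls, rim 65 mm and inner floor 15 mm above the table; fixed. Origin: centre of its underside; z up, x away from the robot (yaw within 0.15). A black wheel sticks out 33 mm at -x (52 mm high), two handles stick out 60 mm at +x (up to 67 mm high).
- crate: small wooden crate, open-topped, for vegetables; the fence lies across its top at the start. 150 mm long (its x) and 140 mm wide (its y) outside, 5 mm walls, rim 65 mm and inner floor 5 mm above the table; fixed. Origin: centre of its underside; z up, x away from the robot (yaw within 0.15).
- lawn: green lawn mat, 260 mm (its x) by 160 mm (its y), 4 mm thick, fixed flat on the table to the right. Origin: centre of its underside.
- fence: white wooden picket fence section, 120 g, lying flat; 216 mm long (its x), about 88 mm across (its y), 12 mm thick. Pickets 16 mm wide at x = 0, +-50, +-100 mm; two rails at y = -29 and +25 mm, 12 mm wide, so 42 mm free between rails, 34 mm between pickets. Origin: underside of the middle picket, z up; grip the middle picket there, fingers closing along x.
- letter: white toy letter (rigid tablet with a red stamp), 78 x 48 x 14 mm, 45 g. Loose, may be absent. Origin: centre of its underside; z up, x along its length; grip it at the origin across y.
- parcel: brown toy parcel with blue ribbon, 74 x 46 x 34 mm, 70 g. Loose, may be absent. Origin: centre of its underside; z up, x along its length; grip it at the origin across y.
- spade: toy garden spade, wooden handle 14 mm wide and 16 mm high with a 40 mm cross grip, steel blade 36 mm wide; 112 mm long overall (x from -57 to +55 mm), 55 g. Loose, may be absent. Origin: centre of its underside; z up, x along its length; grip it at the origin across y.
- rake: toy garden rake, wooden handle 14 mm wide and 16 mm high, blue head 44 mm wide; 114 mm long overall (x from -57 to +57 mm), 55 g. Loose, may be absent. Origin: centre of its underside; z up, x along its length; grip it at the origin across y.
- carrot: orange toy carrot with green tuft (a vegetable), about 100 mm long, tapering to -x; 30 mm wide at its +x end, 22 to 30 mm at its origin, 28 mm high, 50 g. Loose, may be absent. Origin: centre of its underside; z up, x along its length; grip it at the origin across y.
- corn: yellow toy corn cob with green husk (a vegetable), 90 mm long (x from -46 to +44 mm), 30 to 33 mm wide, 28 mm high, 60 g. Loose, may be absent. Origin: centre of its underside; z up, x along its length; grip it at the origin across y.
- gnome: ceramic garden gnome, 128 mm tall, loose bystander left of the bins. Leave it alone.
- steel_bin: stainless steel toy bin with clip lid, 88 mm across, 106 mm tall, loose bystander right of the bins. Leave it alone.
- shrub: toy shrub in a terracotta pot, 132 mm tall, loose bystander right of the robot. Leave it alone.

How it is judged (in metres and radians):
On the way, in this order (a step that is already met when the one before it is completed fails the run):
1. the fence lies flat on the lawn mat (x of fence in the frame of lawn between -0.05 and 0.05 m and y of fence in the frame of lawn between -0.045 and 0.045 m and z of fence in the frame of lawn between -0.004 and 0.022 m and linear speed of fence below 0.05 m/s and angle between fence's own z axis and vertical below 0.12 rad), for 0.2 s.
2. every item present lies in its own bin (x of letter in the frame of letterbox between -0.07 and 0.07 m and y of letter in the frame of letterbox between -0.065 and 0.065 m and z of letter in the frame of letterbox between -0.005 and 0.056 m and linear speed of each of letter, parcel, spade, rake, carrot, corn below 0.05 m/s and x of parcel in the frame of letterbox between -0.07 and 0.07 m and y of parcel in the frame of letterbox between -0.065 and 0.065 m and z of parcel in the frame of letterbox between -0.005 and 0.056 m and x of spade in the frame of barrow between -0.07 and 0.07 m and y of spade in the frame of barrow between -0.065 and 0.065 m and z of spade in the frame of barrow between -0.005 and 0.056 m and x of rake in the frame of barrow between -0.07 and 0.07 m and y of rake in the frame of barrow between -0.065 and 0.065 m and z of rake in the frame of barrow between -0.005 and 0.056 m and x of carrot in the frame of crate between -0.07 and 0.07 m and y of carrot in the frame of crate between -0.065 and 0.065 m and z of carrot in the frame of crate between -0.005 and 0.056 m and x of corn in the frame of crate between -0.07 and 0.07 m and y of corn in the frame of crate between -0.065 and 0.065 m and z of corn in the frame of crate between -0.005 and 0.056 m), for 0.2 s.
3. the letterbox flap is shut (value of joint flap below 0.08 rad), for 0.2 s.
At the end, for the whole second after the job is handed in: The fence lies flat (within 0.12 rad) on the lawn mat, its origin within 50 mm along and 45 mm across of the mat's centre; every item present is at rest in its own bin (origin inside the walls and less than 56 mm above the table-level origin of the bin); the flap is shut to under 0.08 rad (all of step 1 and all of step 2 and value of joint flap below 0.08 rad); the robot touches nothing.
It fails at once if the gnome is pushed more than 30 mm or tipped (distance of gnome from where it was at the start of the episode above 0.03 m or angle between gnome's own z axis and vertical above 0.4 rad).
It fails at once if the steel bin is pushed more than 30 mm or tipped (distance of steel_bin from where it was at the start of the episode above 0.03 m or angle between steel_bin's own z axis and vertical above 0.4 rad).
It fails at once if the shrub is pushed more than 30 mm or tipped (distance of shrub from where it was at the start of the episode above 0.03 m or angle between shrub's own z axis and vertical above 0.4 rad).
Of letter, parcel, spade, rake, carrot, corn only 4 to 6 are there at a start; the rules pass over those that are not, and their reading is None.
At some moment in a run one of letter, parcel, spade, rake, carrot, corn, fence may be knocked a few centimetres aside while the robot is not near it.
Once in a run the grip may slacken for a moment while it holds something.
It also fails if it takes over 210 s, if anything falls off the work surface, if the arm or the gripper's body presses on something with over 40 N, if the wrist force passes 120 N, or if a joint passes its speed limit or range.

## Robot

A 6-joint arm with a two-finger parallel gripper is mounted at the origin on the work surface. World frame = base frame: x ahead of the robot, y to its left, z up, the work surface at z = 0. Lengths are in mm, angles in rad, forces in N, time in s.
With the tool pointing down it reaches from about 300 to 750 mm from the base axis. Payload 8.5 kg.
Tool frame: the origin (TCP) lies at the very end of the fingers, on their centre line; the grasp point (between the pads) lies 19 mm behind it; z points along the fingers, x is the direction in which the jaws open and shut, and the axes are right-handed (so a half turn about z gives the same grasp; the last joint's range is limited). The gripper opens to 85 mm and grips with 20 to 120 N. Pads are 22 mm wide; open, the fingers measure 114 mm over their backs; the gripper's body (76 mm by 85 mm) begins 54 mm behind the grasp point. The pads swing forward as they close: fully open they stand 13 mm farther back than shut.
Start: joints at [1.075, 0.381, 1.297, -0, 1.464, -0.215], TCP at [152.41, 528.443, 231.322] pointing down, gripper open.
Joint ranges: [-3.11, 3.11], [-0.89, 2.33], [0.22, 2.48], [-1.42, 4.56], [0.17, 2.85], [-2.88, 2.88]. Speed limits (rad/s): [2.39, 2.39, 3.14, 3.14, 3.14, 3.14].

## Interface

Orientations are given as [roll, pitch, yaw] about the fixed x, y, z axes, in that order (R = Rz(yaw) Ry(pitch) Rx(roll)).
In Python, from rig import ctrl gives the robot as it stands.
- The arm moves only by the shell command python3 -m inch 'ROWS'. ROWS is JSON, a list of rows, each a list of 5 numbers: the shift along the tool's x, y, z in cm, then the turn about the tool's z in rad, then the opening, from 0 (shut) to 1 (fully open). In form: [[x, y, z, twist, jaw], ...]. A call has 1 to 12 rows; each row shifts and turns the pose as measured when the row begins, along the tool's axes as they then stand; what a row does not reach is not made up. A row lasts 1/12 s, in which the tool goes at most 41.7 mm and 7.16 degrees, less where a joint would pass 70% of its speed; a pose out of reach is approached as far as the arm can. A call is refused whole if a number of a shift passes 4.17 or a number of a turn 0.125, either way. A call with a gripper value outside its range is refused whole. The fingers move at their own pace and stop on an object; the grip force is fixed at half the most. Time passes only in rows, so rows that do not move let the fingers close. It gives the time, the measured TCP pose, the force and the opening at its end, in the units of the state.
- ctrl.read_state(): the state, without advancing time (a new reading comes with each control period).
- ctrl.get_image(name): name is "scene" or "top"; returns the picture (420x560x3 uint8, red, green, blue); there is no depth.
- ctrl.calibration(name): a dict with "intrinsics" (3x3 intrinsics, pixels), "D" ([k1, k2, p1, p2, k3] as OpenCV has them; the pictures are not rectified), "rvec" (rotation vector, rad) and "tvec" (3), from world to camera coordinates, as OpenCV has them. Camera axes: x right, y down, z forward; pixel columns grow to the right and rows downward; lengths in mm; the calibration is good to about 2 mm. A picture is of the moment at which its call begins. calibration takes no time and is no camera call.
- ctrl.finish_job(): hands the job in, once; it reports no verdict.
Trained networks look in the newest picture that a camera, given by its name, has taken for a name from the list of things; names that differ only in an ending like _2 or _b are one class to them, and where a whole thing is asked for, a point or a joint stands for the part that bears it (a point fixed in the world has none). Each returns a list of dicts, best first, with "p" (0 to 1); they miss things now and then, are a little off and sometimes report something else, mostly with a low value. They report only what shows in the picture. A call takes as long as a camera call.
- ctrl.find_in(target, camera): "position" ([column, row] in pixels, amid what is visible of it).
The state is a dict: "clock": time; "q": joint angles; "joint_vel": joint speeds; "tau": joint torques, N m; "position": TCP position; "tcp_rot": TCP orientation; "force": force on the tool from outside, world axes, zero at the start; "ft_torque": the same for the moment, N m; "opening": opening from 0.0 (shut) to 1.0 (fully open).
Only numpy, scipy, OpenCV 4.12 (cv2) and the standard library are available. Lean on these libraries where they do the work, as an engineer would, in place of code of your own. Each camera call takes 0.05 s, during which the arm holds its last target.

## Working session

There is one attempt and no reset: what is moved stays moved. The work goes in short steps, Python scripts to look and compute and a shell command to move; the robot and the scene stay as the last step left them, time stands still between calls to the robot, and variables do not carry over. Pictures are saved under pics/ and viewed, and the job is handed in when it is done.

```bash
ls; mkdir -p pics
cat > h.py <<'E'
import numpy as np, cv2
from rig import ctrl
def snap(cam,fn):
    im=ctrl.get_image(cam); cv2.imwrite('pics/'+fn,im[:,:,::-1]); return im
def P(cam):
    c=ctrl.calibration(cam); R=cv2.Rodrigues(np.array(c['rvec'],float))[0]
    return np.array(c['intrinsics'],float),np.array(c['D'],float),R,np.array(c['tvec'],float).ravel()
def ray(cam,uv):
    K,D,R,t=P(cam); n=cv2.undistortPoints(np.array([[uv]],float),K,D)[0,0]
    return -R.T@t, R.T@np.array([n[0],n[1],1.])
def atz(cam,uv,z):
    o,d=ray(cam,uv); return o+d*(z-o[2])/d[2]
def tri(a,b,ca='scene',cb='top'):
    o1,d1=ray(ca,a);o2,d2=ray(cb,b);d1/=np.linalg.norm(d1);d2/=np.linalg.norm(d2)
    s=np.linalg.lstsq(np.c_[d1,-d2],o2-o1,rcond=None)[0]
    p,q=o1+s[0]*d1,o2+s[1]*d2; return (p+q)/2,np.linalg.norm(p-q)
def proj(cam,p):
    K,D,R,t=P(cam); return cv2.projectPoints(np.array(p,float).reshape(-1,3),cv2.Rodrigues(R)[0],t,K,D)[0].reshape(-1,2)
E
python3 - <<'E'
from h import *
for c in ['scene','top']:
    snap(c,c+'0.png'); K,D,R,t=P(c); print(c,-R.T@t,R[2],K[0,0])
print(ctrl.read_state())
for n in ['letter','parcel','spade','rake','carrot','corn','fence','letterbox','barrow','crate','lawn','gnome','steel_bin','shrub','flap_edge','flap_hinge']:
    for c in ['scene','top']:
        print(n,c,[(np.round(r['position']).tolist(),round(r['p'],2)) for r in ctrl.find_in(n,c)][:3])
E
```

```text
pics
scene [1444.69953653  229.67215104  956.61396641] [-0.72873148 -0.17919856 -0.66093745] 498.00560922785263
top [ 229.10128236  -41.46423687 1644.68675499] [ 0.15992807  0.00792119 -0.98709689] 478.94564577046447
{'clock': 0.1, 'q': array([ 1.07466120e+00,  3.81168554e-01,  1.29815043e+00,  1.50665250e-05,
        1.46360628e+00, -2.15322325e-01]), 'joint_vel': array([ 3.42474521e-04, -1.69284370e-03, -3.54467152e-03, -2.40742514e-03,
        1.22597008e-03,  2.53732120e-05]), 'tau': array([ 3.14552177e-03, -4.49224234e+01, -2.31654614e+01, -2.04999769e-04,
        3.68212684e-03,  3.90508694e-05]), 'position': array([152.31162778, 528.22509553, 230.76372626]), 'tcp_rot': array([-3.14129329e+00,  1.29863817e-03,  1.28998210e+00]), 'force': array([-0.64788434, -0.13661746,  0.39410534]), 'ft_torque': array([ 0.02343159,  0.01669996, -0.04607361]), 'opening': 0.99942447467868}
letter scene [([296.0, 212.0], 0.68), ([379.0, 281.0], 0.19)]
letter top [([261.0, 232.0], 0.9)]
parcel scene []
parcel top []
spade scene []
spade top []
rake scene [([345.0, 233.0], 0.59)]
rake top [([222.0
[... 499 characters left out ...]
 top [([250.0, 170.0], 0.94)]
crate scene [([207.0, 248.0], 0.79)]
crate top [([315.0, 174.0], 0.94)]
lawn scene [([147.0, 226.0], 0.93), ([355.0, 246.0], 0.68), ([378.0, 282.0], 0.67)]
lawn top [([378.0, 203.0], 0.75)]
gnome scene [([465.0, 296.0], 0.68)]
gnome top [([134.0, 165.0], 0.67)]
steel_bin scene [([76.0, 211.0], 0.61)]
steel_bin top [([425.0, 181.0], 0.89)]
shrub scene []
shrub top [([385.0, 269.0], 0.57)]
flap_edge scene [([355.0, 244.0], 0.91), ([466.0, 295.0], 0.7), ([168.0, 157.0], 0.29)]
flap_edge top [([203.0, 169.0], 0.59)]
flap_hinge scene [([357.0, 246.0], 0.86), ([430.0, 242.0], 0.43), ([387.0, 221.0], 0.4)]
flap_hinge top [([198.0, 166.0], 0.59), ([316.0, 171.0], 0.38)]
```

View pics/scene0.png

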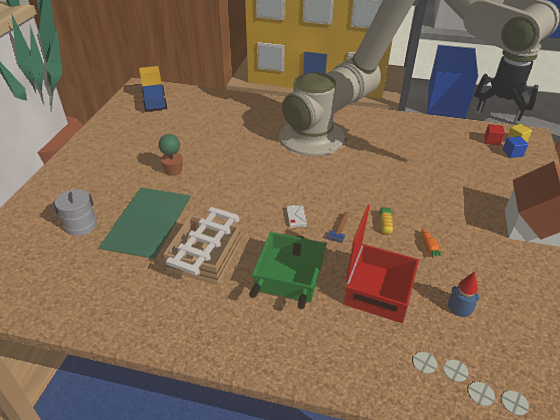

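View pics/top0.png

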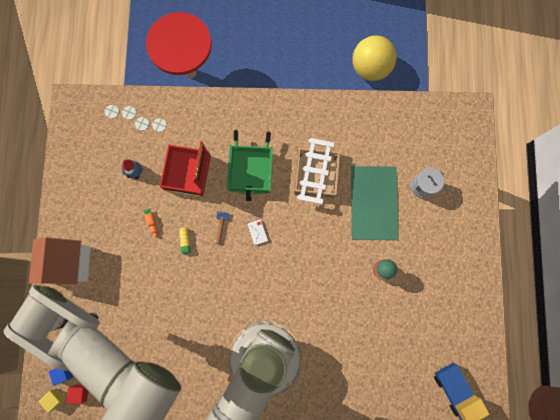

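Run:
```python
import cv2
a=cv2.imread('pics/top0.png')[140:300,110:310]; cv2.imwrite('pics/top0c.png',cv2.resize(a,None,fx=3.75,fy=3.75,interpolation=2)[:600])
a=cv2.imread('pics/scene0.png')[190:330,260:460]; cv2.imwrite('pics/scene0c.png',cv2.resize(a,None,fx=4,fy=4,interpolation=2)[:600])
```

```text
(no output)
```

View pics/top0c.png

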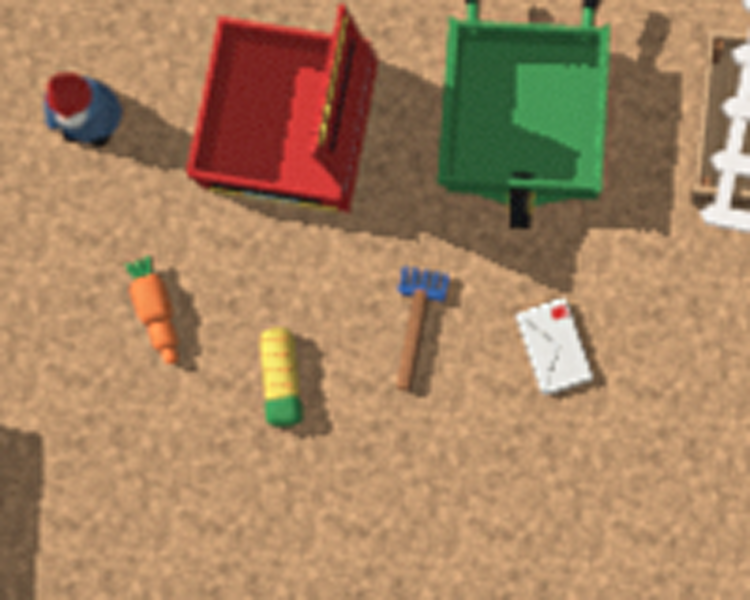

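View pics/scene0c.png

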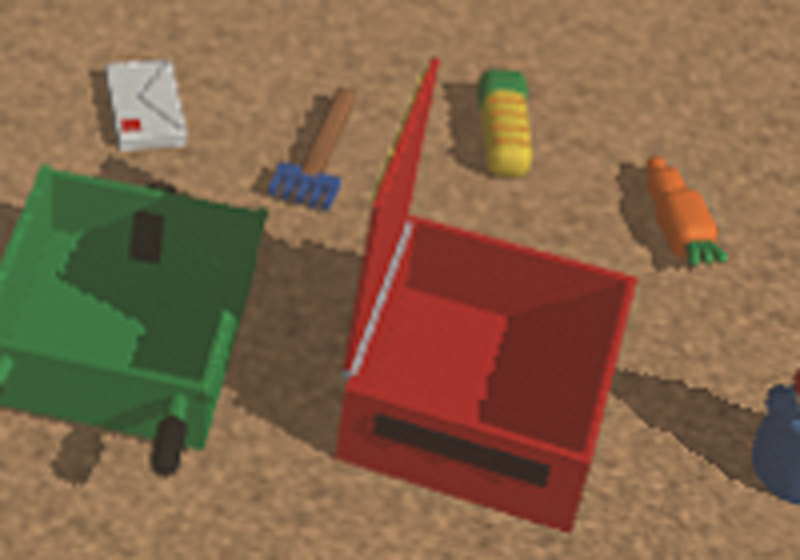

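The pictures show four items: letter (top view 261,232), rake (222,226), corn (185,241) and carrot (150,223). There is no parcel or spade. The fence lies across the crate at about (316,171), the flap is upright, and the lawn is at (376,203). Next I'll zoom in on the fence.

Run:
```python
import cv2
a=cv2.imread('pics/top0.png')[130:250,290:450]; cv2.imwrite('pics/top0d.png',cv2.resize(a,None,fx=5,fy=5,interpolation=2))
a=cv2.imread('pics/scene0.png')[180:300,50:250]; cv2.imwrite('pics/scene0d.png',cv2.resize(a,None,fx=4,fy=4,interpolation=2))
```

```text
(no output)
```

View pics/top0d.png

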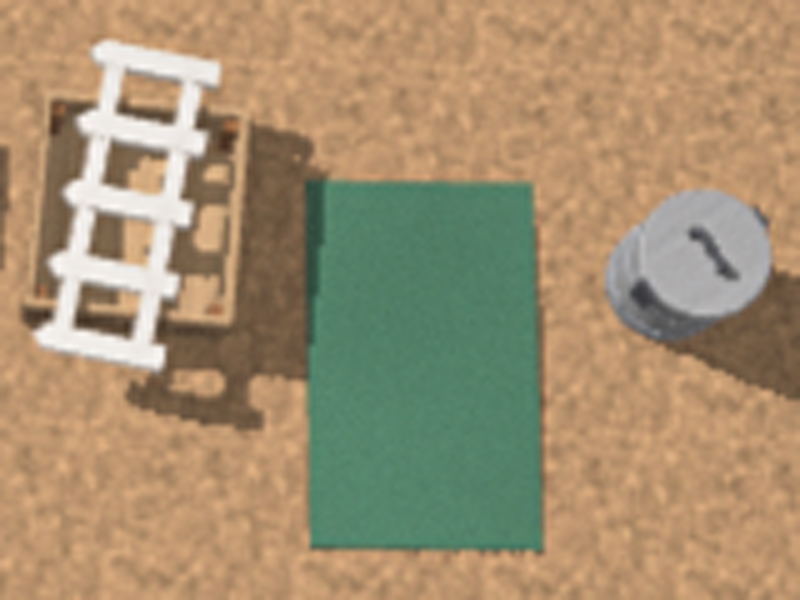

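View pics/scene0d.png

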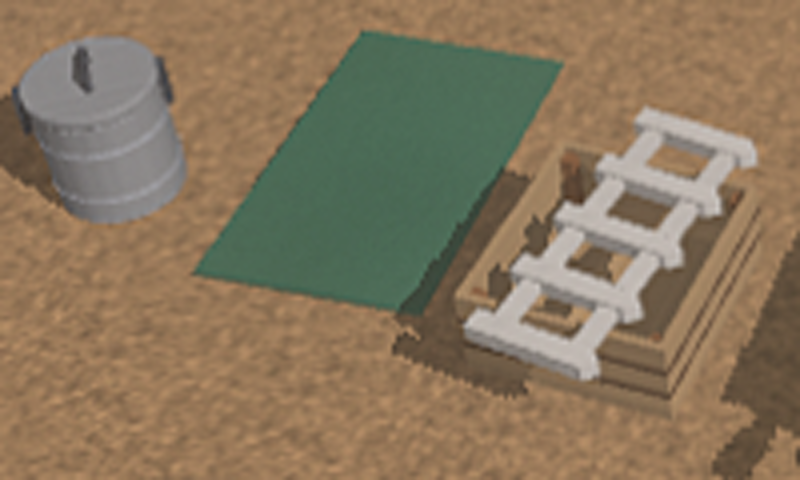

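Run:
```python
from h import *
T1=lambda x,y:(110+x/3.75,140+y/3.75); S1=lambda x,y:(260+x/4,190+y/4)
T2=lambda x,y:(290+x/5,130+y/5); S2=lambda x,y:(50+x/4,180+y/4)
pairs={'carrot_tip':(S1(657,163),T1(171,359)),'carrot_tuft':(S1(705,250),T1(140,267)),
'corn_y':(S1(515,170),T1(275,334)),'corn_g':(S1(500,75),T1(285,422)),
'rake_head':(S1(305,188),T1(425,285)),'rake_end':(S1(347,92),T1(403,386)),
'let_redcorner':(S1(120,147),T1(567,300)),'let2':(S1(185,143),T1(518,316)),'let3':(S1(170,61),T1(548,392)),'let4':(S1(107,66),T1(593,378)),
'fence_pt':(S2(682,262),T2(65,190)),'fence_flat':(S2(557,210),T2(192,215)),
'fence_nearrail_farpicket?':(S2(600,375),T2(95,48)),'fence_far_flat':(S2(466,325),T2(219,75)),
'fence_near_pt':(S2(755,155),T2(38,335)),'fence_near_flat':(S2(640,115),T2(163,360)),
'lb_+x+y':(S1(583,458),T1(221,22)),'lb_-x+y':(S1(634,282),T1(191,175)),'lb_-x-y':(S1(412,220),T1(347,207)),
'flap_near':(S1(435,62),T1(320,155)),'flap_far':(S1(375,205),T1(342,8)),
'lawn1':(S2(362,30),T2(542,548)),'lawn2':(S2(563,64),T2(311,547)),'lawn3':(S2(415,317),T2(307,182)),'lawn4':(S2(193,272),T2(533,182)),
'bar-x+y':(S1(265,212),T1(443,187)),'bar-x-y':(S1(46,170),T1(600,190)),
'bar+x+y':(S1(208,388),T1(450,20)),'crate-x+y':(S2(762,205),T2(25,303)),'crate+x+y':(S2(667,357),T2(48,97)),'crate+x-y':(S2(458,297),T2(248,116)),'crate-x-y':(S2(562,150),T2(234,322))}
for k,(a,b) in pairs.items():
    p,e=tri(a,b); print(k,np.round(p),round(e,1))
```

```text
carrot_tip [401. 386.  12.] 5.1
carrot_tuft [484. 417.  20.] 3.7
corn_y [426. 293.   8.] 5.7
corn_g [345. 276.  20.] 3.3
rake_head [475. 157.   5.] 5.3
rake_end [381. 172.  13.] 4.8
let_redcorner [464.  26.   3.] 6.2
let2 [449.  70.   2.] 4.2
let3 [378.  42.  12.] 8.9
let4 [392.   0.  10.] 6.2
fence_pt [ 636. -113.   65.] 5.5
fence_flat [ 619. -200.   74.] 2.5
fence_nearrail_farpicket? [ 736. -131.   66.] 7.8
fence_far_flat [ 719. -219.   68.] 1.4
fence_near_pt [535. -97.  69.] 5.2
fence_near_flat [ 520. -181.   73.] 3.8
lb_+x+y [706. 345.  62.] 1.4
lb_-x+y [563. 366.  59.] 5.9
lb_-x-y [538. 228.  53.] 11.1
flap_near [553. 227. 198.] 8.8
flap_far [678. 211. 201.] 2.3
lawn1 [ 407. -448.    4.] 3.4
lawn2 [ 404. -289.    1.] 5.1
lawn3 [ 664. -289.   -2.] 1.8
lawn4 [ 665. -446.    3.] 4.2
bar-x+y [557. 139.  58.] 6.9
bar-x-y [557.  -3.  61.] 6.1
bar+x+y [711. 135.  66.] 0.5
crate-x+y [561. -87.  50.] 8.3
crate+x+y [ 704. -101.   55.] 6.2
crate+x-y [ 693. -239.   60.] 4.2
crate-x-y [ 549. -228.   57.] 7.1
```

```bash
cat > m.py <<'E'
from h import *
from scipy.optimize import least_squares
def fit(model,obs,x0):
    # model: list of local xyz pts; obs: list (cam,uv,idx)
    M=np.array(model,float)
    def w(p):
        c,s=np.cos(p[2]),np.sin(p[2]); q=M.copy(); q[:,0]=p[0]+c*M[:,0]-s*M[:,1]; q[:,1]=p[1]+s*M[:,0]+c*M[:,1]; return q
    f=lambda p: np.concatenate([(proj(c,w(p)[i])[0]-uv) for c,uv,i in obs])
    r=least_squares(f,x0,loss='soft_l1',x_scale=[10,10,.1]); return r.x,np.abs(r.fun).max()
E
python3 - <<'E'
from m import *
T1=lambda x,y:(110+x/3.75,140+y/3.75); S1=lambda x,y:(260+x/4,190+y/4)
T2=lambda x,y:(290+x/5,130+y/5); S2=lambda x,y:(50+x/4,180+y/4)
B=[(75,70,65),(-75,70,65),(-75,-70,65),(75,-70,65)]
def go(n,m,o,x0):
    for tag,oo in (('both',o),('top',[a for a in o if a[0]=='top'])):
        r,e=fit(m,oo,x0); print(n,tag,np.round(r,3),round(e,2))
s,t='scene','top'
go('letterbox',B,[(s,S1(583,458+3),0),(s,S1(634,282),1),(s,S1(412,220),2),(t,T1(221,22),0),(t,T1(191,175),1),(t,T1(347,207),2)],[630,290,-.1])
go('barrow',B,[(s,S1(208,388),0),(s,S1(265,212),1),(s,S1(46,170),2),(t,T1(450,20),0),(t,T1(443,187),1),(t,T1(600,190),2),(t,T1(608,26),3)],[634,67,0])
go('crate',B,[(s,S2(667,357),0),(s,S2(762,205),1),(s,S2(562,150),2),(s,S2(458,297),3),(t,T2(48,97),0),(t,T2(25,303),1),(t,T2(234,322),2),(t,T2(248,116),3)],[627,-164,-.1])
L=[(130,80,4),(-130,80,4),(-130,-80,4),(130,-80,4)]
go('lawn',L,[(s,S2(415,317),0),(s,S2(563,64),1),(s,S2(362,30),2),(s,S2(193,272),3),(t,T2(307,182),0),(t,T2(311,547),1),(t,T2(542,548),2),(t,T2(533,182),3)],[535,-368,0])
F=[(0,46,77),(0,-42,77),(100,46,77),(100,-42,77),(-100,46,77),(-100,-42,77)]
go('fence',F,[(s,S2(682,258),0),(s,S2(557,208),1),(s,S2(600,365),2),(s,S2(466,322),3),(s,S2(755,152),4),(s,S2(640,114),5),(t,T2(65,190),0),(t,T2(192,213),1),(t,T2(95,50),2),(t,T2(219,75),3),(t,T2(38,335),4),(t,T2(164,360),5)],[627,-157,-.17])
for n,z,pts in [('carrot',14,[(171,359),(145,280)]),('corn',14,[(275,332),(285,424)]),('rake',12,[(425,285),(403,386)]),('letter',14,[(567,300),(517,316),(548,393),(593,378)])]:
    print(n,[np.round(atz(t,T1(*p),z)[:2]).tolist() for p in pts])
for n,z,pts in [('carrot',14,[(657,163),(697,238)]),('corn',14,[(515,170),(500,75)]),('rake',10,[(305,188),(347,92)]),('letter',14,[(120,138),(183,133),(170,60),(107,65)])]:
    print(n,[np.round(atz(s,S1(*p),z)[:2]).tolist() for p in pts])
E
```

```text
letterbox both [ 6.25625e+02  2.87081e+02 -1.56000e-01] 2.71
letterbox top [ 6.22065e+02  2.81993e+02 -1.34000e-01] 1.42
barrow both [ 6.34219e+02  6.66320e+01 -2.70000e-02] 1.67
barrow top [ 6.33168e+02  6.34800e+01 -1.00000e-02] 0.83
crate both [ 6.27959e+02 -1.60764e+02 -8.10000e-02] 4.64
crate top [ 6.25413e+02 -1.66138e+02 -7.60000e-02] 0.96
lawn both [ 5.35579e+02 -3.67214e+02  6.00000e-03] 1.14
lawn top [ 5.35207e+02 -3.69583e+02  1.10000e-02] 0.5
fence both [ 6.27537e+02 -1.57263e+02 -1.80000e-01] 2.39
fence top [ 6.25813e+02 -1.60515e+02 -1.78000e-01] 0.52
carrot [[401.0, 383.0], [473.0, 411.0]]
corn [[428.0, 289.0], [344.0, 275.0]]
rake [[475.0, 154.0], [381.0, 170.0]]
letter [[463.0, 23.0], [448.0, 68.0], [378.0, 38.0], [392.0, -3.0]]
carrot [[402.0, 388.0], [468.0, 415.0]]
corn [[433.0, 295.0], [337.0, 278.0]]
rake [[480.0, 160.0], [377.0, 174.0]]
letter [[466.0, 30.0], [451.0, 71.0], [378.0, 47.0], [394.0, 4.0]]
```

```bash
python3 -m inch '[[0,0,0,0.123,1],[0,0,0,0.123,1],[0,0,0,0.123,1],[0,0,0,0.123,1],[0,0,0,0.123,1],[0,0,0,0.123,1],[0,0,0,0.123,1],[0,0,0,0.123,1],[0,0,0,0.123,1],[0,0,0,0.123,1],[0,0,0,0.123,1],[0,0,0,0.12,1]]'
cat > to.py <<'E'
# usage: to.py x y z yaw : shifts in tool frame (cm), total
import sys; from h import *
from scipy.spatial.transform import Rotation as Ro
s=ctrl.read_state(); R=Ro.from_euler('xyz',s['tcp_rot']).as_matrix()
g=np.array([float(v) for v in sys.argv[1:4]]); d=R.T@(g-s['position'])/10
tw=None
if len(sys.argv)>4:
    cur=s['tcp_rot'][2]; tw=-((float(sys.argv[4])-cur+np.pi)%(2*np.pi)-np.pi)
print('t',round(s['clock'],1),'pos',np.round(s['position'],1),'rot',np.round(s['tcp_rot'],3),'q6',round(s['q'][5],2),'op',round(s['opening'],2),'F',np.round(s['force'],1))
print('tool shift cm',np.round(d,2),'norm',round(np.linalg.norm(d),2),'twist',tw)
E
python3 to.py 626.5 -159 150 -0.18
```

```text
clock: 2.7
position: [152.4, 528.4, 231.3]
tcp_rot: [3.142, 0.0, -0.212]
force: [0.6, -0.7, -0.3]
opening: 1.001
t 2.7 pos [152.4 528.4 231.3] rot [ 3.142  0.    -0.212] q6 1.29 op 1.0 F [ 0.6 -0.7 -0.3]
tool shift cm [60.79 57.25  8.13] norm 83.9 twist -0.031585593513497656
```

```bash
python3 -m inch '[[2.76,2.6,0,-0.03,1],[2.76,2.6,0,0,1],[2.76,2.6,0,0,1],[2.76,2.6,0,0,1],[2.76,2.6,0,0,1],[2.76,2.6,0,0,1],[2.76,2.6,0,0,1],[2.76,2.6,0,0,1],[2.76,2.6,0,0,1],[2.76,2.6,0,0,1],[2.76,2.6,0,0,1]]'
python3 to.py 626.5 -159 150 -0.18
```

```text
clock: 3.62
position: [400.9, 179.6, 231.3]
tcp_rot: [-3.138, -0.003, -0.182]
force: [1.3, 1.3, -0.4]
opening: 1.0
t 3.6 pos [400.9 179.6 231.3] rot [-3.138e+00 -3.000e-03 -1.820e-01] q6 0.33 op 1.0 F [ 1.3  1.3 -0.4]
tool shift cm [28.28 29.26  8.09] norm 41.49 twist -0.0015304708697216896
```

```bash
python3 -m inch '[[2.56,2.66,0,0,0.45],[2.56,2.66,0,0,0.45],[2.56,2.66,0,0,0.45],[2.56,2.66,0,0,0.45],[2.56,2.66,0,0,0.45],[2.56,2.66,0.5,0,0.45],[2.56,2.66,1,0,0.45],[2.56,2.66,1,0,0.45],[2.56,2.66,1,0,0.45],[2.56,2.66,1,0,0.45],[2.56,2.66,1,0,0.45]]'
python3 to.py 626.5 -159 110 -0.18
python3 - <<'E'
from h import *
a=snap('top','t1.png');b=snap('scene','s1.png')
cv2.imwrite('pics/c1.png',np.hstack([cv2.resize(a[110:230,260:380],(480,480),interpolation=2),cv2.resize(b[170:310,140:260],(411,480),interpolation=2)])[:,:800,::-1])
p=ctrl.read_state()['position']; print(proj('top',p),proj('scene',p))
E
```

```text
clock: 4.53
position: [634.5, -180.5, 178.1]
tcp_rot: [-3.138, -0.011, -0.185]
force: [0.3, 0.8, 0.3]
opening: 0.449
t 4.5 pos [ 634.5 -180.5  178.1] rot [-3.138 -0.011 -0.185] q6 -0.27 op 0.45 F [0.3 0.8 0.3]
tool shift cm [-1.26 -1.94  6.8 ] norm 7.18 twist -0.004926151219384334
[[326.02309109 160.55029128]] [[188.15538722 207.53965331]]
```

View pics/c1.png

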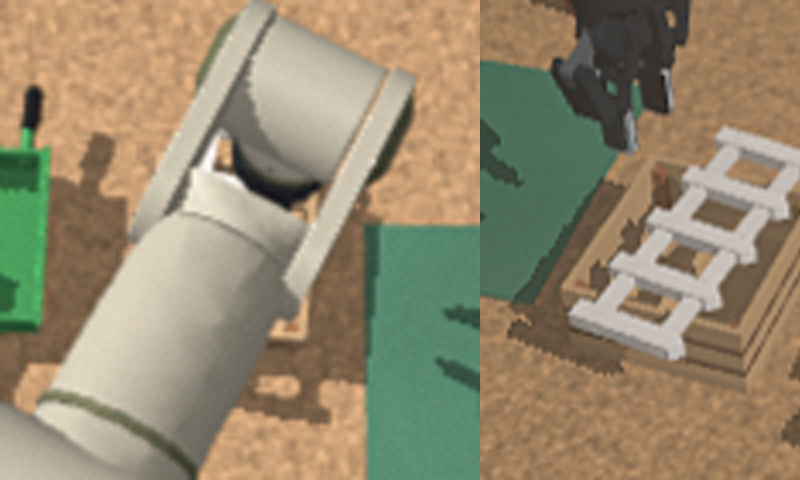

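Hovering to the right of the fence; the top view is hidden by the arm, but the scene view shows both fingers. Next I'll centre and lower.

```bash
python3 -m inch '[[-0.6,-1,2,0,0.45],[-0.6,-0.94,2,0,0.45],[0,0,2,0,0.45],[0,0,1,0,0.45],[0,0,0,0,0.45]]'
python3 to.py 626.5 -159 66 -0.18
python3 - <<'E'
from h import *
b=snap('scene','s2.png')
p=ctrl.read_state()['position']; print((proj('scene',p)-[140,160])*6)
cv2.imwrite('pics/c2.png',cv2.resize(b[160:260,140:260],None,fx=6,fy=6,interpolation=2)[:,:,::-1])
E
```

```text
clock: 5.05
position: [627.3, -161.9, 102.4]
tcp_rot: [-3.137, -0.009, -0.191]
force: [-0.2, 0.7, 0.8]
opening: 0.45
t 5.0 pos [ 627.3 -161.9  102.4] rot [-3.137 -0.009 -0.191] q6 -0.25 op 0.45 F [-0.2  0.7  0.8]
tool shift cm [-0.17 -0.25  3.64] norm 3.66 twist -0.011338200885476546
[[363.64729323 412.77279773]]
```

View pics/c2.png

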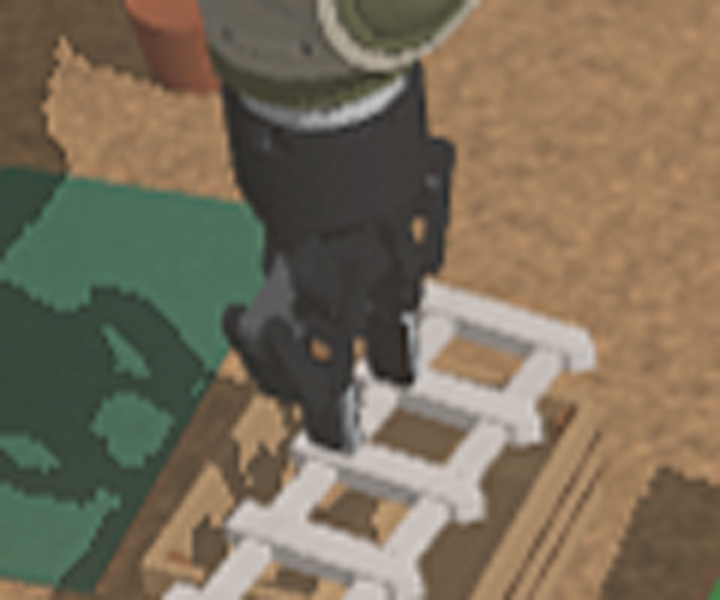

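Run:
```python
from h import *
for p in [(626.5,-159,77),(627,-157,77),(627.3,-161.9,77),(627.3,-161.9,66)]: print(p,(proj('scene',p)-[140,160])[0]*6)
```

```text
(626.5, -159, 77) [377.80343319 457.93600355]
(627, -157, 77) [381.92438046 459.57216249]
(627.3, -161.9, 77) [370.56038557 458.06756368]
(627.3, -161.9, 66) [373.08533892 476.7309098 ]
```

Run:
```python
from h import *
b=cv2.imread('pics/s2.png')
o=cv2.resize(b[190:260,160:250],None,fx=8,fy=8,interpolation=2)
for (x,y,col) in [(626.5,-159,(0,0,255)),(630,-154,(255,0,0))]:
  a=-.18;c,s=np.cos(a),np.sin(a)
  for k in (-50,0,50):
    q=[(x+c*u-s*v,y+s*u+c*v,77) for u,v in [(k-8,-42),(k+8,-42),(k+8,44),(k-8,44)]]
    cv2.polylines(o,[np.int32((proj('scene',q)-[160,190]+.5)*8)],True,col,1)
cv2.imwrite('pics/c3.png',o)
```

```text
(no output)
```

View pics/c3.png

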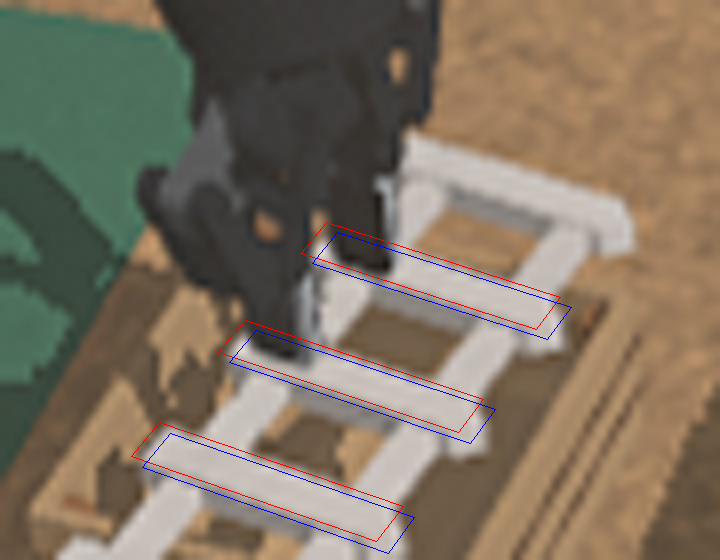

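```bash
python3 -m inch '[[-0.1,-0.2,1.3,0,0.45],[0,-0.1,1.3,0,0.45],[0,0,0.9,0,0.45],[0,0,0.1,0,0.1],[0,0,0,0,0.1],[0,0,0,0,0],[0,0,0,0,0],[0,0,0,0,0],[0,0,0,0,0]]'
python3 to.py 626.5 -159 66 -0.18
python3 - <<'E'
from h import *
b=snap('scene','s4.png')
cv2.imwrite('pics/c4.png',cv2.resize(b[160:270,130:260],None,fx=6,fy=6,interpolation=2)[:600,:,::-1])
E
```

```text
clock: 5.85
position: [631.5, -160.4, 75.7]
tcp_rot: [-3.141, -0.024, -0.191]
force: [0.1, -1.1, -1.2]
opening: 0.143
t 5.8 pos [ 631.5 -160.4   75.7] rot [-3.141 -0.024 -0.191] q6 -0.24 op 0.14 F [ 0.1 -1.1 -1.2]
tool shift cm [-0.54 -0.05  0.96] norm 1.1 twist -0.010932545453171016
```

View pics/c4.png

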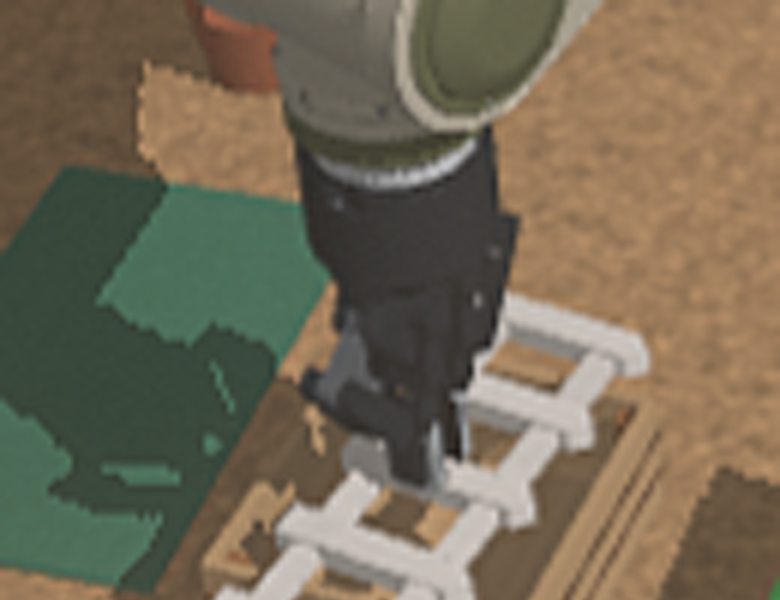

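```bash
python3 -m inch '[[0,0,0,0,0.45],[0,0,0,0,0.45],[0,0,0,0,0.45],[-0.2,0,0,0,0.45]]'
python3 to.py 626.5 -159 65 -0.18;  python3 -m inch '[[-0.2,0.0,0.6,0,0.45],[-0.1,0.0,0.6,0,0.45],[0,0,0.3,0,0.45]]';python3 to.py 626.5 -159 65 -0.18
```

```text
clock: 6.23
position: [630.1, -160.3, 76.5]
tcp_rot: [-3.142, -0.026, -0.191]
force: [-0.0, -0.4, -0.0]
opening: 0.45
t 6.2 pos [ 630.1 -160.3   76.5] rot [-3.142 -0.026 -0.191] q6 -0.24 op 0.45 F [-0.  -0.4 -0. ]
tool shift cm [-0.41 -0.06  1.14] norm 1.21 twist -0.011004555646969116
clock: 6.48
position: [627.2, -159.8, 61.0]
tcp_rot: [3.141, -0.028, -0.191]
force: [-0.4, 0.3, -0.0]
opening: 0.451
t 6.5 pos [ 627.2 -159.8   61. ] rot [ 3.141 -0.028 -0.191] q6 -0.25 op 0.45 F [-0.4  0.3 -0. ]
tool shift cm [-0.07 -0.07 -0.4 ] norm 0.41 twist -0.010996975751073279
```

```bash
python3 -m inch '[[-0.05,-0.1,-0.4,0,0.45],[0,0,0,0,0.45],[0,0,0,0,0.2],[0,0,0,0,0],[0,0,0,0,0],[0,0,0,0,0],[0,0,0,0,0]]'
python3 to.py 626.5 -159 65 -0.18
```

```text
clock: 7.07
position: [626.6, -158.5, 64.5]
tcp_rot: [3.141, -0.027, -0.191]
force: [1.0, -0.6, -0.4]
opening: 0.165
t 7.1 pos [ 626.6 -158.5   64.5] rot [ 3.141 -0.027 -0.191] q6 -0.24 op 0.16 F [ 1.  -0.6 -0.4]
tool shift cm [-0.    0.05 -0.05] norm 0.07 twist -0.01093872548789454
```

Opening 0.165 means the fingers are gripping something of about 14–16 mm. Now I'll lift.

```bash
python3 -m inch '[[0,0,-1,0,0],[0,0,-1.5,0,0],[0,0,-2,0,0],[0,0,-2,0,0],[0,0,-1,0,0],[0,0,0,0,0]]'
python3 to.py 535.5 -368.5 130 0
python3 - <<'E'
from h import *
b=snap('scene','s5.png')
cv2.imwrite('pics/c5.png',cv2.resize(b[120:270,100:270],None,fx=4,fy=4,interpolation=2)[:600,:,::-1])
E
```

```text
clock: 7.57
position: [623.5, -157.7, 143.6]
tcp_rot: [-3.141, -0.022, -0.191]
force: [0.5, 0.2, -0.6]
opening: 0.162
t 7.6 pos [ 623.5 -157.7  143.6] rot [-3.141 -0.022 -0.191] q6 -0.24 op 0.16 F [ 0.5  0.2 -0.6]
tool shift cm [-4.67 22.37  1.23] norm 22.88 twist -0.19108516502518302
```

View pics/c5.png

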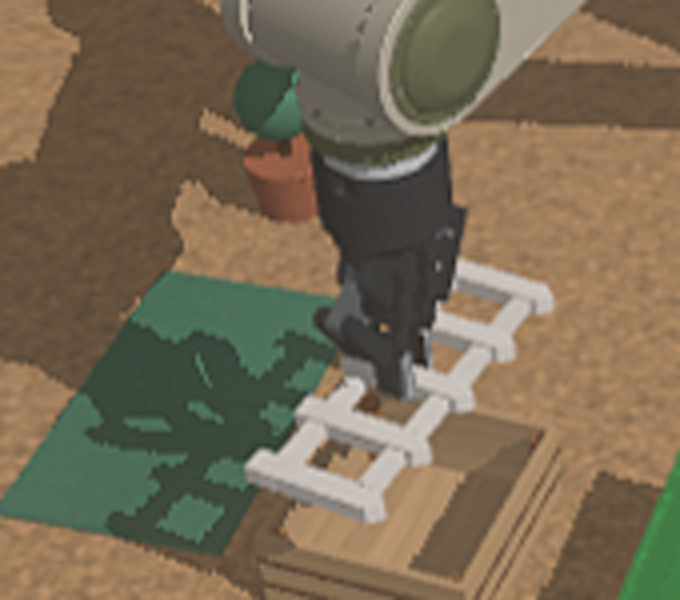

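```bash
python3 -m inch '[[-0.7,3.2,0,-0.05,0],[-0.7,3.2,0,-0.05,0],[-0.7,3.2,0,-0.05,0],[-0.5,3.2,0,-0.04,0],[-0.5,3.2,0,0,0],[0,3,0,0,0],[0,1.5,0,0,0],[0,0,0,0,0]]'
python3 to.py 535.5 -368.5 8 0
```

```text
clock: 8.28
position: [574.3, -363.8, 135.0]
tcp_rot: [-3.137, -0.013, 0.013]
force: [-1.1, 0.3, -1.3]
opening: 0.165
t 8.3 pos [ 574.3 -363.8  135. ] rot [-3.137 -0.013  0.013] q6 -0.76 op 0.17 F [-1.1  0.3 -1.3]
tool shift cm [-4.05  0.48 12.64] norm 13.29 twist 0.012801615405759748
```

```bash
python3 -m inch '[[-1.3,0.2,1,0,0],[-1.3,0.2,2,0,0],[-1.2,0.1,2,0,0],[0,0,2,0,0],[0,0,1.5,0,0],[0,0,0.5,0,0],[0,0,0,0,0]]'
python3 to.py 535.5 -368.5 6 0
```

```text
clock: 8.87
position: [534.4, -363.7, 36.4]
tcp_rot: [-3.13, -0.008, 0.013]
force: [0.6, 0.1, -1.3]
opening: 0.167
t 8.9 pos [ 534.4 -363.7   36.4] rot [-3.13  -0.008  0.013] q6 -0.8 op 0.17 F [ 0.6  0.1 -1.3]
tool shift cm [0.08 0.52 3.04] norm 3.08 twist 0.013031788831199265
```

```bash
python3 -m inch '[[0,0.3,0.9,0,0],[0,0.2,0.9,0,0],[0,0,0.6,0,0],[0,0,0.1,0,0],[0,0,0,0,0]]'
python3 to.py 535.5 -368.5 5 0
```

```text
clock: 9.28
position: [536.2, -368.1, 10.7]
tcp_rot: [-3.132, -0.01, 0.015]
force: [0.5, -0.3, -1.4]
opening: 0.166
t 9.3 pos [ 536.2 -368.1   10.7] rot [-3.132 -0.01   0.015] q6 -0.81 op 0.17 F [ 0.5 -0.3 -1.4]
tool shift cm [-0.07  0.04  0.57] norm 0.58 twist 0.014818788990618614
```

```bash
python3 -m inch '[[0,0,0.4,0,0],[0,0,0.15,0,0],[0,0,0,0,0],[0,0,0,0,0]]'
python3 to.py 535.5 -368.5 5 0
```

```text
clock: 9.62
position: [536.8, -368.6, 6.1]
tcp_rot: [-3.134, -0.012, 0.015]
force: [-0.2, 0.2, -1.4]
opening: 0.161
t 9.6 pos [ 536.8 -368.6    6.1] rot [-3.134 -0.012  0.015] q6 -0.81 op 0.16 F [-0.2  0.2 -1.4]
tool shift cm [-0.14 -0.01  0.11] norm 0.18 twist 0.014863751322534036
```

```bash
python3 -m inch '[[0,0,0.12,0,0],[0,0,0,0,0],[0,0,0,0,0.2],[0,0,0,0,0.45],[0,0,0,0,0.45],[0,0,-0.5,0,0.45],[0,0,-1,0,0.45],[0,0,-2,0,0.45],[0,0,-3,0,0.45],[0,0,-3,0,0.45],[0,0,0,0,0.8]]'
python3 to.py 423 34.5 110 -1.3
python3 - <<'E'
from h import *
b=snap('scene','s6.png')
cv2.imwrite('pics/c6.png',cv2.resize(b[120:270,70:240],None,fx=4,fy=4,interpolation=2)[:600,:,::-1])
E
```

```text
clock: 10.53
position: [535.8, -369.5, 107.1]
tcp_rot: [-3.134, -0.012, 0.015]
force: [0.1, -0.5, 1.4]
opening: 0.575
t 10.5 pos [ 535.8 -369.5  107.1] rot [-3.134 -0.012  0.015] q6 -0.81 op 0.58 F [ 0.1 -0.5  1.4]
tool shift cm [-10.68 -40.56  -0.13] norm 41.94 twist 1.3147442045855438
```

View pics/c6.png

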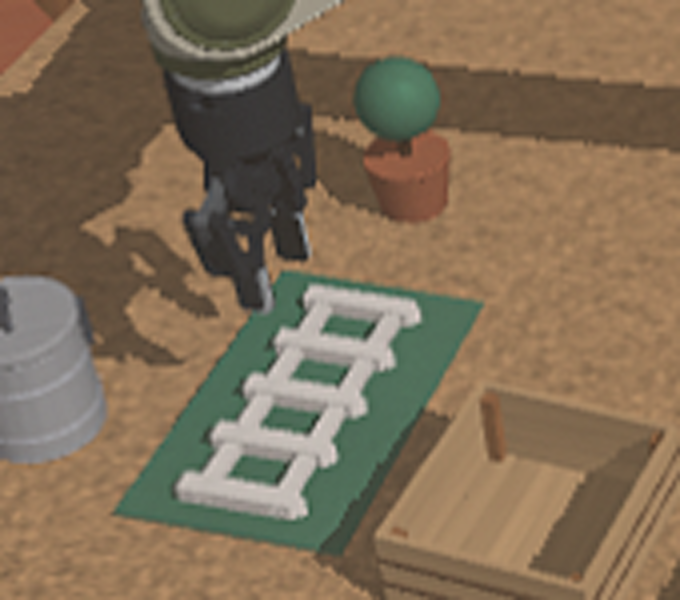

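```bash
cat > path.py <<'E'
# path.py x y z yaw n : suggested rows for straight world line with steady twist
import sys; from h import *
s=ctrl.read_state(); x,y,z,yaw=map(float,sys.argv[1:5]); n=int(sys.argv[5])
cur=s['tcp_rot'][2]; dy=((yaw-cur+np.pi)%(2*np.pi)-np.pi); d=(np.array([x,y,z])-s['position'])/10/n
for k in range(n):
    p=cur+dy*k/n; c,q=np.cos(p),np.sin(p)
    print([round(float(v),2) for v in (d[0]*c+d[1]*q, d[0]*q-d[1]*c, -d[2])], round(-dy/n,3))
E
python3 path.py 421 33 110 -1.216 11
```

```text
[-0.98, -3.67, -0.05] 0.112
[-1.39, -3.54, -0.05] 0.112
[-1.77, -3.36, -0.05] 0.112
[-2.14, -3.14, -0.05] 0.112
[-2.47, -2.88, -0.05] 0.112
[-2.78, -2.59, -0.05] 0.112
[-3.05, -2.26, -0.05] 0.112
[-3.29, -1.91, -0.05] 0.112
[-3.48, -1.53, -0.05] 0.112
[-3.63, -1.13, -0.05] 0.112
[-3.73, -0.72, -0.05] 0.112
```

```bash
python3 -m inch '[[-1,-3.7,-0.1,0.11,1],[-1.4,-3.5,-0.1,0.11,1],[-1.8,-3.4,0,0.11,1],[-2.1,-3.1,0,0.11,1],[-2.5,-2.9,0,0.11,1],[-2.8,-2.6,0,0.11,1],[-3,-2.3,0,0.11,1],[-3.3,-1.9,0,0.11,1],[-3.5,-1.5,0,0.11,1],[-3.6,-1.1,0,0.11,1],[-2,-0.7,0,0.11,1],[0,0,0,0,1]]'
python3 to.py 421 33 60 -1.216
python3 - <<'E'
from h import *
b=snap('scene','s7.png');a=snap('top','t7.png')
p=ctrl.read_state()['position']; print(proj('scene',p),proj('top',p))
for n in ('letter','rake','corn','carrot'): print(n,[(np.round(r['position']),round(r['p'],2)) for r in ctrl.find_in(n,'scene')][:2])
cv2.imwrite('pics/c7.png',cv2.resize(b[120:270,240:440],None,fx=4,fy=4,interpolation=2)[:600,:,::-1])
E
```

```text
clock: 11.58
position: [422.9, 30.7, 105.5]
tcp_rot: [-3.134, 0.009, -1.251]
force: [-0.9, -0.6, 0.6]
opening: 1.001
t 11.6 pos [422.9  30.7 105.5] rot [-3.134  0.009 -1.251] q6 1.03 op 1.0 F [-0.9 -0.6  0.6]
tool shift cm [-0.24  0.14  4.55] norm 4.56 twist -0.03504788483567456
[[293.61875794 189.21232399]] [[258.17972515 227.9258209 ]]
letter []
rake [(array([340., 231.]), 0.74)]
corn [(array([384., 220.]), 0.71), (array([167., 156.]), 0.51)]
carrot [(array([430., 240.]), 0.8), (array([293., 214.]), 0.59)]
```

View pics/c7.png

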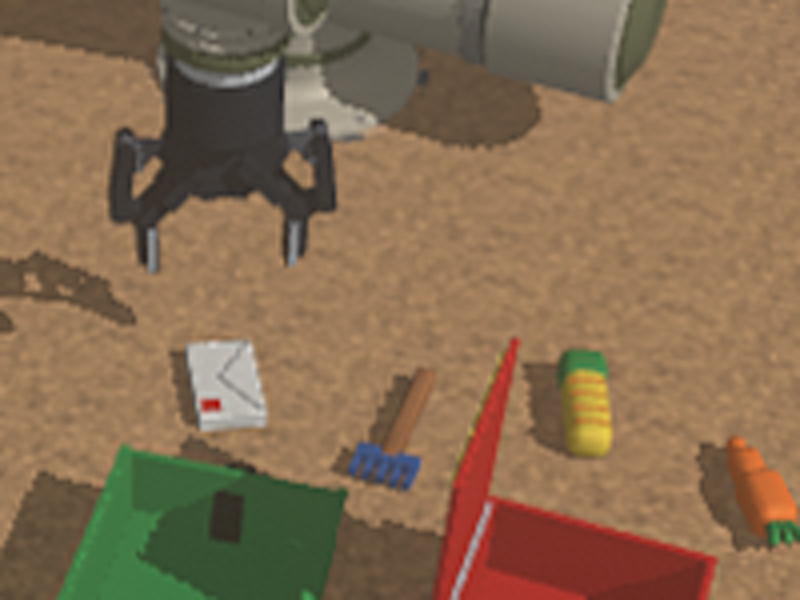

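```bash
python3 -m inch '[[-0.1,0.1,2,-0.03,1],[-0.1,0.1,2,0,1],[0,0,2,0,1],[0,0,2,0,1],[0,0,1.2,0,1],[0,0,0.3,0,1],[0,0,0,0,1]]'
python3 to.py 421 33 1 -1.216
```

```text
clock: 12.47
position: [426.7, 21.7, 7.1]
tcp_rot: [-3.129, 0.004, -1.222]
force: [-0.3, -1.5, 0.6]
opening: 0.998
t 12.5 pos [426.7  21.7   7.1] rot [-3.129  0.004 -1.222] q6 0.98 op 1.0 F [-0.3 -1.5  0.6]
tool shift cm [-1.26  0.16  0.61] norm 1.41 twist -0.005532380080608412
```

```bash
python3 -m inch '[[-0.6,0.1,0.2,0,1],[-0.6,0.1,0.3,0,1],[0,0,0,0,1],[0,0,0,0,1]]'
python3 to.py 421 33 1 -1.216;python3 - <<'E'
from h import *
b=snap('scene','s8.png')
cv2.imwrite('pics/c8.png',cv2.resize(b[130:240,250:370],None,fx=5,fy=5,interpolation=2)[:600,:,::-1])
E
```

```text
clock: 12.8
position: [421.4, 32.2, 3.4]
tcp_rot: [-3.126, 0.002, -1.223]
force: [0.2, -0.7, 0.5]
opening: 0.996
t 12.8 pos [421.4  32.2   3.4] rot [-3.126e+00  2.000e-03 -1.223e+00] q6 1.0 op 1.0 F [ 0.2 -0.7  0.5]
tool shift cm [-0.09  0.02  0.24] norm 0.25 twist -0.0066373472907232944
```

View pics/c8.png

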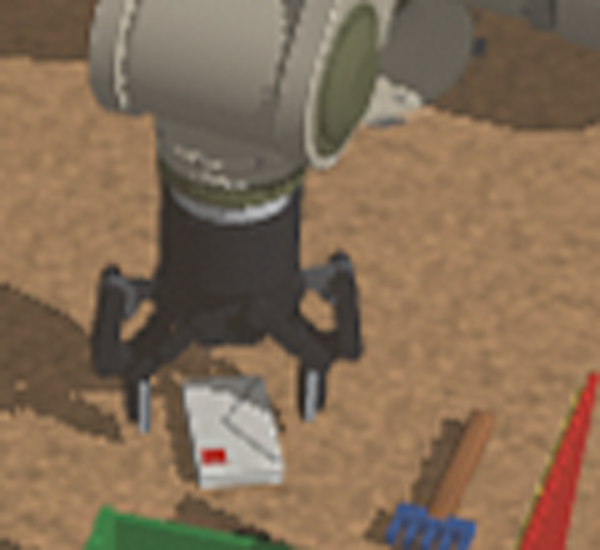

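```bash
python3 -m inch '[[0,0,0.3,0,1],[0,0,0,0,0.5],[0,0,0,0,0.3],[0,0,0,0,0.3],[0,0,0,0,0.3],[0,0,0,0,0.3],[0,0,0,0,0.3]]'
python3 to.py 421 33 1 -1.216;python3 -m inch '[[0,0,-0.5,0,0],[0,0,-1,0,0],[0,0,-2,0,0],[0,0,-2,0,0],[0,0,-3,0,0],[0,0,-3,0,0],[0,0,-2,0,0],[0,0,0,0,0]]'; python3 to.py 626 296 150 -1.5
python3 - <<'E'
from h import *
b=snap('scene','s9.png')
cv2.imwrite('pics/c9.png',cv2.resize(b[110:240,240:380],None,fx=4,fy=4,interpolation=2)[:600,:,::-1])
E
```

```text
clock: 13.43
position: [422.1, 32.2, 1.6]
tcp_rot: [-3.124, 0.0, -1.222]
force: [-0.8, 0.4, -0.5]
opening: 0.543
t 13.4 pos [422.1  32.2   1.6] rot [-3.124  0.    -1.222] q6 1.0 op 0.54 F [-0.8  0.4 -0.5]
tool shift cm [-0.12  0.08  0.06] norm 0.15 twist -0.006042046874973117
clock: 14.1
position: [418.6, 31.2, 143.5]
tcp_rot: [-3.128, 0.003, -1.223]
force: [0.1, 0.3, -0.2]
opening: 0.543
t 14.1 pos [418.6  31.2 143.5] rot [-3.128e+00  3.000e-03 -1.223e+00] q6 1.0 op 0.54 F [ 0.1  0.3 -0.2]
tool shift cm [-17.81 -28.54  -0.21] norm 33.64 twist 0.2774594811799469
```

View pics/c9.png

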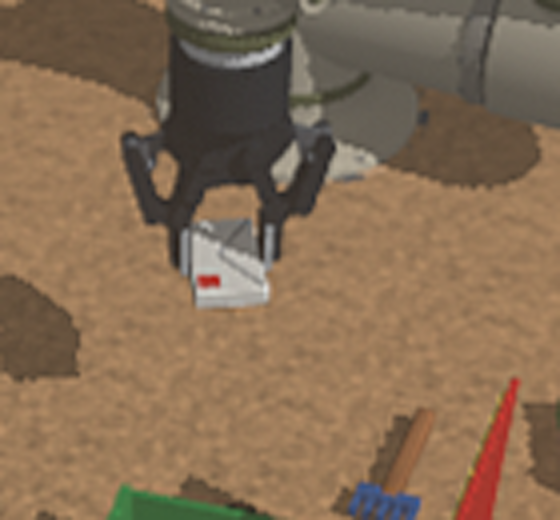

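```bash
python3 path.py 440 300 150 -1.7 7
```

```text
[-3.5, -1.6, -0.11] 0.068
[-3.6, -1.36, -0.11] 0.068
[-3.69, -1.11, -0.11] 0.068
[-3.75, -0.86, -0.11] 0.068
[-3.8, -0.6, -0.11] 0.068
[-3.84, -0.34, -0.11] 0.068
[-3.85, -0.08, -0.11] 0.068
```

```bash
python3 -m inch '[[-3.5,-1.6,-0.1,0.07,0],[-3.6,-1.4,-0.1,0.07,0],[-3.7,-1.1,-0.1,0.07,0],[-3.8,-0.9,-0.1,0.07,0],[-3.8,-0.6,-0.1,0.07,0],[-3.8,-0.3,-0.1,0.07,0],[-2.5,-0.1,-0.1,0.07,0],[0,0,0,0,0]]'
python3 path.py 625 296 150 -1.7 6; python3 to.py 625 296 150 -1.7
```

```text
clock: 14.82
position: [441.0, 294.9, 141.5]
tcp_rot: [3.138, 0.004, -1.746]
force: [-0.1, -0.7, -0.7]
opening: 0.544
[-0.55, -3.02, -0.14] -0.008
[-0.53, -3.02, -0.14] -0.008
[-0.51, -3.02, -0.14] -0.008
[-0.48, -3.03, -0.14] -0.008
[-0.46, -3.03, -0.14] -0.008
[-0.44, -3.04, -0.14] -0.008
t 14.8 pos [441.  294.9 141.5] rot [ 3.138  0.004 -1.746] q6 2.11 op 0.54 F [-0.1 -0.7 -0.7]
tool shift cm [ -3.32 -18.1   -0.9 ] norm 18.42 twist -0.04574485038505394
```

```bash
python3 -m inch '[[-0.5,-3.1,0,-0.02,0],[-0.5,-3.1,0,-0.02,0],[-0.5,-3.1,0,0,0],[-0.5,-3.1,0,0,0],[-0.5,-3.1,0,0,0],[-0.5,-1.5,0,0,0],[0,0,0,0,0]]'
python3 to.py 625 296 45 -1.7
python3 - <<'E'
from h import *
b=snap('scene','s10.png')
cv2.imwrite('pics/c10.png',cv2.resize(b[110:320,280:480],None,fx=2.8,fy=2.8,interpolation=2)[:600,:,::-1])
E
```

```text
clock: 15.4
position: [614.1, 299.0, 125.3]
tcp_rot: [3.118, -0.006, -1.695]
force: [-1.0, 1.6, -0.7]
opening: 0.541
t 15.4 pos [614.1 299.  125.3] rot [ 3.118 -0.006 -1.695] q6 1.97 op 0.54 F [-1.   1.6 -0.7]
tool shift cm [ 0.11 -1.31  8.  ] norm 8.1 twist 0.005136181914355831
```

View pics/c10.png

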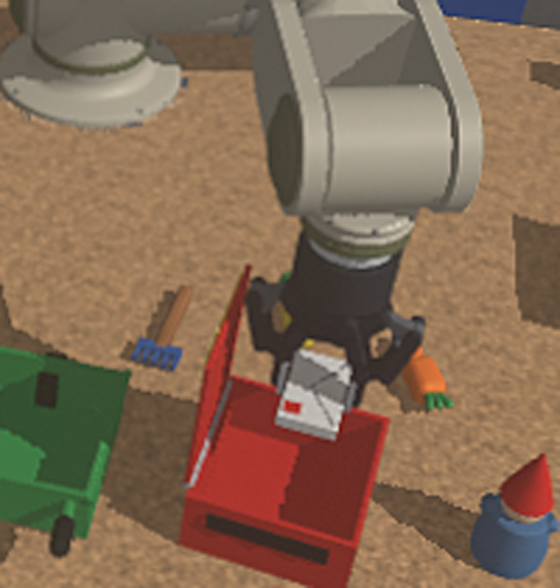

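```bash
python3 -m inch '[[0,-0.6,1,0,0],[0,-0.6,1.5,0,0],[0,-0.2,1.5,0,0],[0,0,1.5,0,0],[0,0,1.2,0,0],[0,0,0.3,0,0],[0,0,0,0,0]]'
python3 to.py 625 296 45 -1.7
python3 - <<'E'
from h import *
b=snap('scene','s11.png')
cv2.imwrite('pics/c11.png',cv2.resize(b[160:320,300:480],None,fx=3.7,fy=3.7,interpolation=2)[:600,:,::-1])
E
```

```text
clock: 16.03
position: [618.5, 294.4, 43.1]
tcp_rot: [3.105, -0.012, -1.692]
force: [0.5, -0.7, -0.7]
opening: 0.545
t 16.0 pos [618.5 294.4  43.1] rot [ 3.105 -0.012 -1.692] q6 1.96 op 0.54 F [ 0.5 -0.7 -0.7]
tool shift cm [-0.24 -0.62 -0.22] norm 0.7 twist 0.007835611862163638
```

View pics/c11.png

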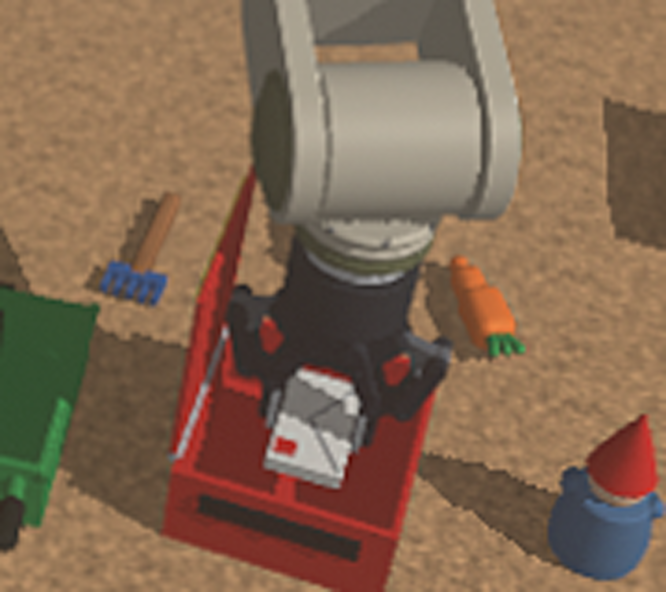

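```bash
python3 -m inch '[[0.2,0,0.3,0,0],[0,0,0,0,0.65],[0,0,0,0,0.65],[0,0,0,0,0.65],[0,0,-1,0,0.65],[0,0,-2,0,0.65],[0,0,-3,0,0.6],[0,0,-3,0,0.5],[0,0,-3,0,0.5],[0,0,-1,0,0.5],[0,0,0,0,0.5]]'
python3 to.py 430 300 170 -1.7
python3 - <<'E'
from h import *
b=snap('scene','s12.png')
cv2.imwrite('pics/c12.png',cv2.resize(b[160:320,300:480],None,fx=3.7,fy=3.7,interpolation=2)[:600,:,::-1])
E
```

```text
clock: 17.0
position: [623.3, 293.5, 184.8]
tcp_rot: [3.113, -0.009, -1.691]
force: [-0.3, -0.3, -0.6]
opening: 0.502
t 17.0 pos [623.3 293.5 184.8] rot [ 3.113 -0.009 -1.691] q6 1.96 op 0.5 F [-0.3 -0.3 -0.6]
tool shift cm [ 1.66 19.21  2.04] norm 19.39 twist 0.008530660031188297
```

View pics/c12.png

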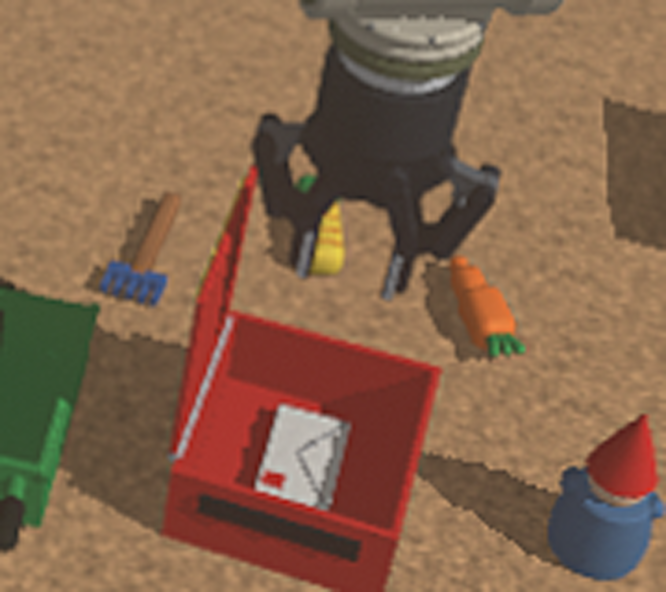

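The letter lies flat in the letterbox, at about (303,457) in the crop. The carrot is next.

```bash
python3 path.py 441 399 100 -1.2 7
```

```text
[-1.18, 2.77, 1.2] -0.07
[-1.37, 2.68, 1.2] -0.07
[-1.56, 2.57, 1.2] -0.07
[-1.74, 2.46, 1.2] -0.07
[-1.9, 2.33, 1.2] -0.07
[-2.06, 2.19, 1.2] -0.07
[-2.21, 2.04, 1.2] -0.07
```

```bash
python3 -m inch '[[-1.2,2.8,0.7,-0.07,0.8],[-1.4,2.7,1.2,-0.07,0.8],[-1.6,2.6,1.2,-0.07,0.8],[-1.7,2.5,1.2,-0.07,0.8],[-1.9,2.3,1.2,-0.07,0.8],[-2.1,2.2,1.2,-0.07,0.8],[-1.5,1.5,1,-0.05,0.8],[0,0,0,0,0.8],[0,0,0,0,0.8]]'
python3 to.py 441 399 60 -1.2
python3 - <<'E'
from h import *
b=snap('scene','s13.png')
p=ctrl.read_state()['position']; print((proj('scene',p)-[340,130])*4)
cv2.imwrite('pics/c13.png',cv2.resize(b[130:270,340:490],None,fx=4,fy=4,interpolation=2)[:600,:,::-1])
E
```

```text
clock: 17.8
position: [433.0, 393.6, 101.5]
tcp_rot: [3.102, 0.003, -1.202]
force: [1.0, -1.3, 0.4]
opening: 0.8
t 17.8 pos [433.  393.6 101.5] rot [ 3.102e+00  3.000e-03 -1.202e+00] q6 1.73 op 0.8 F [ 1.  -1.3  0.4]
tool shift cm [-0.21 -1.1   4.11] norm 4.26 twist -0.0016477432447494778
[[371.79596168 338.34514751]]
```

View pics/c13.png

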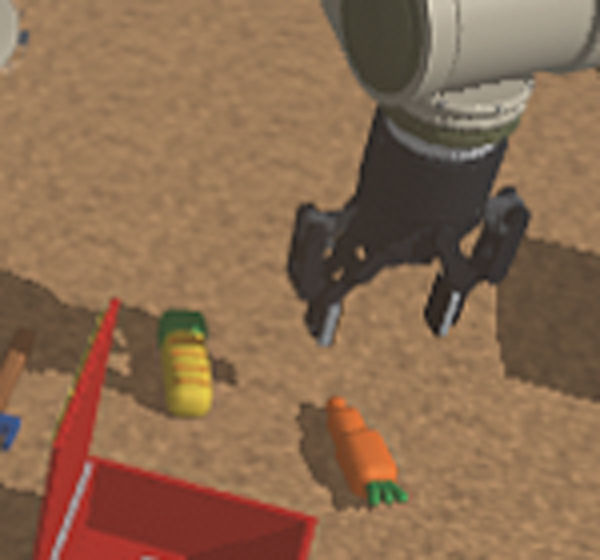

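```bash
python3 -m inch '[[-0.1,-0.5,1.5,0,0.8],[-0.1,-0.6,2,0,0.8],[0,0,2,0,0.8],[0,0,2,0,0.8],[0,0,1,0,0.8],[0,0,0.3,0,0.8],[0,0,0,0,0.8]]'
python3 to.py 441 399 2 -1.2
python3 - <<'E'
from h import *
b=snap('scene','s14.png')
p=ctrl.read_state()['position']; print((proj('scene',p)-[340,130])*4)
cv2.imwrite('pics/c14.png',cv2.resize(b[130:270,340:490],None,fx=4,fy=4,interpolation=2)[:600,:,::-1])
E
```

```text
clock: 18.43
position: [447.7, 396.0, 11.3]
tcp_rot: [3.109, 0.004, -1.214]
force: [0.4, -0.5, 1.2]
opening: 0.794
t 18.4 pos [447.7 396.   11.3] rot [ 3.109  0.004 -1.214] q6 1.73 op 0.79 F [ 0.4 -0.5  1.2]
tool shift cm [-0.51  0.49  0.95] norm 1.19 twist -0.013926093247937033
[[347.33535926 453.96776326]]
```

View pics/c14.png

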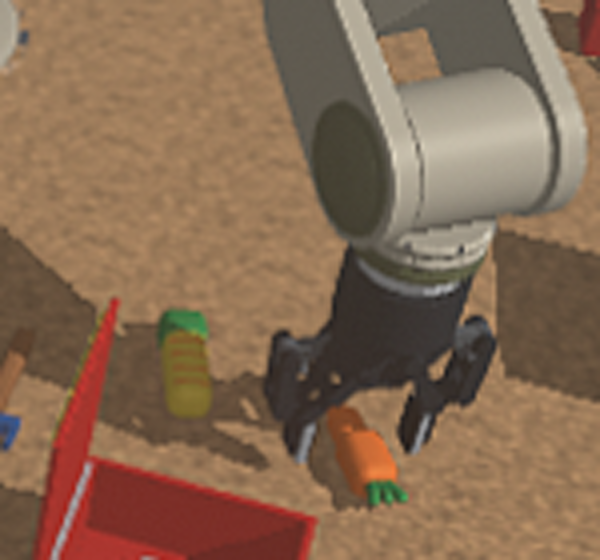

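```bash
python3 -m inch '[[-0.4,0.4,0.5,0,0.8],[-0.1,0.1,0.4,0,0.8],[0,0,0,0,0.8],[0,0,0,0,0.4],[0,0,0,0,0.1],[0,0,0,0,0.1],[0,0,0,0,0.1],[0,0,0,0,0.1],[0,0,0,0,0.1]]'
python3 to.py 441 399 2 -1.2; python3 -m inch '[[0,0,-0.5,0,0],[0,0,-1,0,0],[0,0,-2,0,0],[0,0,-2,0,0],[0,0,-3,0,0],[0,0,-3,0,0],[0,0,-2,0,0],[0,0,0,0,0]]'; python3 path.py 430 150 150 -1.65 7
python3 - <<'E'
from h import *
b=snap('scene','s15.png')
cv2.imwrite('pics/c15.png',cv2.resize(b[130:270,340:490],None,fx=4,fy=4,interpolation=2)[:600,:,::-1])
E
```

```text
clock: 19.23
position: [442.6, 400.5, 6.8]
tcp_rot: [3.118, 0.005, -1.214]
force: [-0.7, 0.3, -0.9]
opening: 0.337
t 19.2 pos [442.6 400.5   6.8] rot [ 3.118  0.005 -1.214] q6 1.74 op 0.34 F [-0.7  0.3 -0.9]
tool shift cm [0.09 0.19 0.49] norm 0.53 twist -0.013933681017574528
clock: 19.9
position: [445.4, 400.4, 151.4]
tcp_rot: [3.115, 0.005, -1.214]
force: [0.2, 0.9, -0.5]
opening: 0.337
[3.28, 1.45, 0.02] 0.062
[3.36, 1.25, 0.02] 0.062
[3.43, 1.04, 0.02] 0.062
[3.49, 0.82, 0.02] 0.062
[3.53, 0.6, 0.02] 0.062
[3.56, 0.38, 0.02] 0.062
[3.58, 0.16, 0.02] 0.062
```

View pics/c15.png

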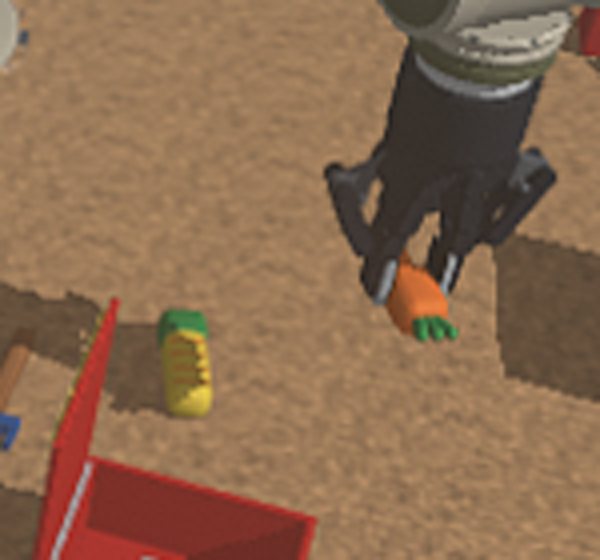

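```bash
python3 -m inch '[[3.3,1.5,0,0.06,0],[3.4,1.3,0,0.06,0],[3.4,1,0,0.06,0],[3.5,0.8,0,0.06,0],[3.5,0.6,0,0.06,0],[3.6,0.4,0,0.06,0],[3.6,0.2,0,0.06,0],[3.6,0.1,0,0,0]]'
python3 path.py 628 -138 150 -1.65 10
```

```text
clock: 20.62
position: [419.1, 106.5, 144.9]
tcp_rot: [3.104, -0.009, -1.645]
force: [0.5, -0.3, -0.8]
opening: 0.338
[2.28, -2.26, -0.05] 0.001
[2.28, -2.26, -0.05] 0.001
[2.28, -2.27, -0.05] 0.001
[2.28, -2.27, -0.05] 0.001
[2.28, -2.27, -0.05] 0.001
[2.28, -2.27, -0.05] 0.001
[2.28, -2.27, -0.05] 0.001
[2.28, -2.27, -0.05] 0.001
[2.27, -2.27, -0.05] 0.001
[2.27, -2.27, -0.05] 0.001
```

```bash
python3 -m inch '[[2.3,-2.3,0,0,0],[2.3,-2.3,0,0,0],[2.3,-2.3,0,0,0],[2.3,-2.3,0,0,0],[2.3,-2.3,0,0,0],[2.3,-2.3,0,0,0],[2.3,-2.3,0,0,0],[2.3,-2.3,0,0,0],[2.3,-2.3,0,0,0],[1,-1,0,0,0],[0,0,0,0,0]]'
python3 to.py 628 -138 40 -1.65
```

```text
clock: 21.53
position: [615.7, -144.9, 123.1]
tcp_rot: [3.078, -0.005, -1.654]
force: [-0.8, 0.2, -0.6]
opening: 0.335
t 21.5 pos [ 615.7 -144.9  123.1] rot [ 3.078 -0.005 -1.654] q6 1.25 op 0.34 F [-0.8  0.2 -0.6]
tool shift cm [-0.83 -1.69  8.21] norm 8.42 twist -0.003703624347684009
```

```bash
python3 -m inch '[[-0.4,-0.8,1,0,0],[-0.4,-0.8,1.5,0,0],[-0.1,0,1.5,0,0],[0,0,1.5,0,0],[0,0,1.3,0,0],[0,0,0.3,0,0],[0,0,0,0,0]]'
python3 to.py 628 -138 30 -1.65
python3 - <<'E'
from h import *
b=snap('scene','s16.png')
cv2.imwrite('pics/c16.png',cv2.resize(b[130:280,140:290],None,fx=4,fy=4,interpolation=2)[:600,:,::-1])
E
```

```text
clock: 22.12
position: [623.2, -130.8, 40.1]
tcp_rot: [3.066, -0.0, -1.652]
force: [-0.5, -0.9, 0.1]
opening: 0.337
t 22.1 pos [ 623.2 -130.8   40.1] rot [ 3.066 -0.    -1.652] q6 1.28 op 0.34 F [-0.5 -0.9  0.1]
tool shift cm [ 0.67 -0.62  0.97] norm 1.33 twist -0.0016708864371515197
```

View pics/c16.png

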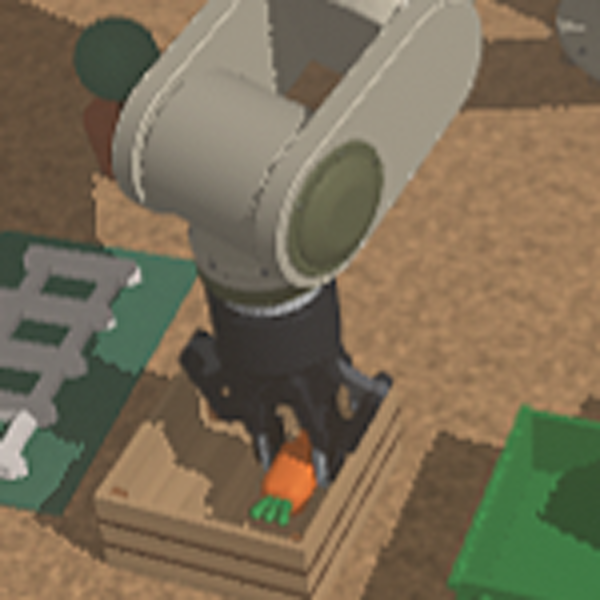

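```bash
python3 -m inch '[[0.5,-0.2,0.3,0,0],[0.5,-0.2,0.5,0,0],[0,0,0.2,0,0],[0,0,0,0,0],[0,0,0,0,0.52],[0,0,0,0,0.52],[0,0,0,0,0.52],[0,0,-1,0,0.52],[0,0,-2,0,0.52],[0,0,-3,0,0.52],[0,0,-3,0,0.52],[0,0,-2,0,0.52]]'
python3 to.py 628 -138 30 -1.65
python3 - <<'E'
from h import *
b=snap('scene','s17.png')
cv2.imwrite('pics/c17.png',cv2.resize(b[130:280,140:290],None,fx=4,fy=4,interpolation=2)[:600,:,::-1])
E
```

```text
clock: 23.17
position: [633.3, -141.8, 144.6]
tcp_rot: [3.062, 0.001, -1.651]
force: [0.7, -0.5, 1.1]
opening: 0.521
t 23.2 pos [ 633.3 -141.8  144.6] rot [ 3.062e+00  1.000e-03 -1.651e+00] q6 1.26 op 0.52 F [ 0.7 -0.5  1.1]
tool shift cm [-0.33 -0.35 11.47] norm 11.48 twist -0.0014658105631530916
```

View pics/c17.png

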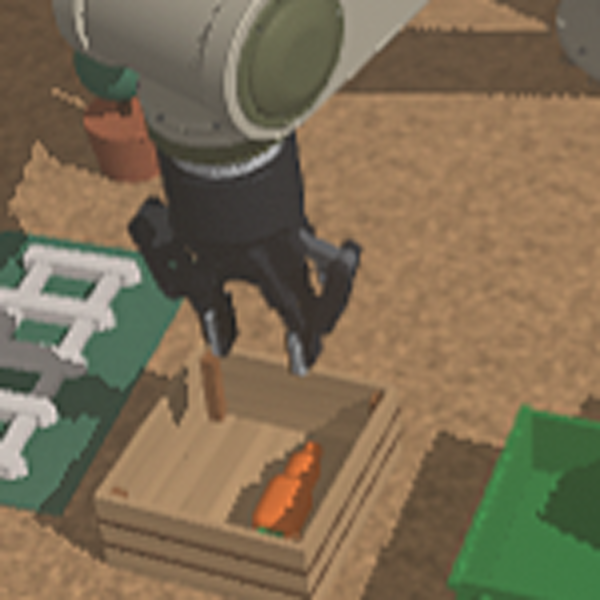

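```bash
python3 path.py 386 282 110 -1.4 13
```

```text
[-3.1, 2.17, 0.3] -0.019
[-3.14, 2.11, 0.3] -0.019
[-3.18, 2.05, 0.3] -0.019
[-3.22, 1.99, 0.3] -0.019
[-3.26, 1.92, 0.3] -0.019
[-3.29, 1.86, 0.3] -0.019
[-3.33, 1.8, 0.3] -0.019
[-3.36, 1.73, 0.3] -0.019
[-3.4, 1.67, 0.3] -0.019
[-3.43, 1.6, 0.3] -0.019
[-3.46, 1.53, 0.3] -0.019
[-3.49, 1.47, 0.3] -0.019
[-3.52, 1.4, 0.3] -0.019
```

```bash
python3 -m inch '[[-3.1,2.2,0,-0.02,0.8],[-3.1,2.1,0,-0.02,0.8],[-3.2,2.1,0,-0.02,0.8],[-3.2,2,0,-0.02,0.8],[-3.2,1.9,0,-0.02,0.8],[-3.3,1.9,0,-0.02,0.8],[-3.3,1.8,0.3,-0.02,0.8],[-3.4,1.7,0.3,-0.02,0.8],[-3.4,1.7,0.3,-0.02,0.8],[-3.4,1.6,0.3,-0.02,0.8],[-3.4,1.5,0.3,-0.02,0.8],[-3.4,1.5,0.3,-0.02,0.8]]'
python3 to.py 386 282 60 -1.4
python3 - <<'E'
from h import *
b=snap('scene','s18.png')
p=ctrl.read_state()['position']; print((proj('scene',p)-[280,130])*4)
cv2.imwrite('pics/c18.png',cv2.resize(b[130:270,280:460],None,fx=4,fy=4,interpolation=2)[:600,:,::-1])
E
```

```text
clock: 24.22
position: [395.7, 255.3, 157.1]
tcp_rot: [3.094, 0.01, -1.411]
force: [0.9, 0.5, 0.4]
opening: 0.797
t 24.2 pos [395.7 255.3 157.1] rot [ 3.094  0.01  -1.411] q6 1.72 op 0.8 F [0.9 0.5 0.4]
tool shift cm [-2.69  0.06  9.75] norm 10.11 twist -0.010896556881158759
[[417.05987019 199.33598132]]
```

View pics/c18.png

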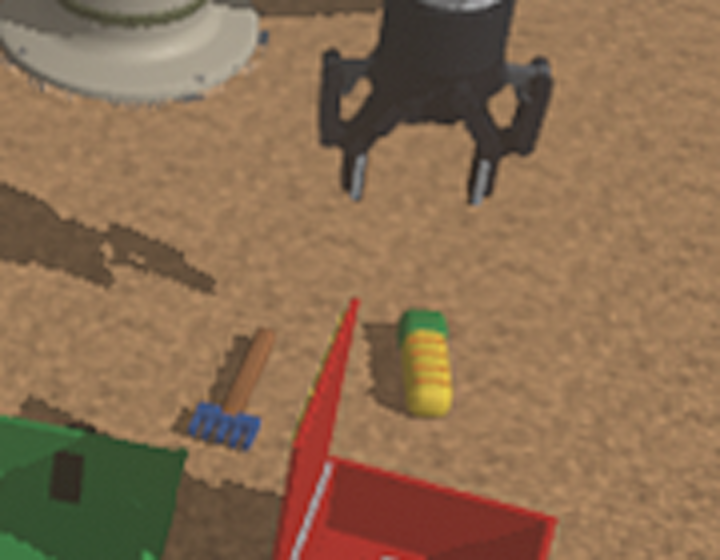

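```bash
python3 -m inch '[[-1,0,1,0,0.8],[-1,0,2,0,0.8],[-0.7,0,2,0,0.8],[0,0,2,0,0.8],[0,0,2,0,0.8],[0,0,2,0,0.8],[0,0,1.5,0,0.8],[0,0,0.4,0,0.8],[0,0,0,0,0.8]]'
python3 to.py 386 282 3 -1.4
python3 - <<'E'
from h import *
print(atz('scene',(386.5-1.4,220.75-.8),14))
b=snap('scene','s19.png')
cv2.imwrite('pics/c19.png',cv2.resize(b[130:270,280:460],None,fx=4,fy=4,interpolation=2)[:600,:,::-1])
E
```

```text
clock: 25.02
position: [380.1, 294.2, 30.8]
tcp_rot: [3.107, 0.015, -1.394]
force: [0.1, 0.5, -0.1]
opening: 0.793
t 25.0 pos [380.1 294.2  30.8] rot [ 3.107  0.015 -1.394] q6 1.77 op 0.79 F [ 0.1  0.5 -0.1]
tool shift cm [ 1.35 -0.46  2.74] norm 3.09 twist 0.006136681868092353
[384.53967948 281.92917008  14.        ]
```

View pics/c19.png

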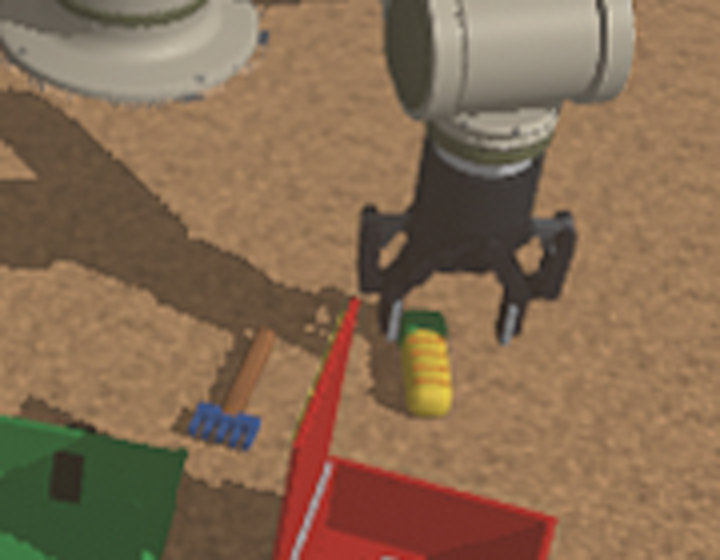

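```bash
python3 -m inch '[[0.6,-0.3,0,0,0.8],[0.6,-0.2,0.4,0,0.8],[0,0,0.8,0,0.8],[0,0,0.8,0,0.8],[0,0,0.4,0,0.8],[0,0,0,0,0.8]]'
python3 to.py 385.5 282 3 -1.4
```

```text
clock: 25.57
position: [389.8, 282.7, 8.4]
tcp_rot: [3.115, 0.017, -1.395]
force: [0.6, -0.5, 0.1]
opening: 0.798
t 25.6 pos [389.8 282.7   8.4] rot [ 3.115  0.017 -1.395] q6 1.74 op 0.8 F [ 0.6 -0.5  0.1]
tool shift cm [0.01 0.43 0.55] norm 0.69 twist 0.005260302742089884
```

```bash
python3 -m inch '[[0,0.4,0.4,0,0.8],[0,0,0.1,0,0.8],[0,0,0,0,0.4],[0,0,0,0,0.1],[0,0,0,0,0.1],[0,0,0,0,0.1],[0,0,0,0,0.1],[0,0,0,0,0.1]]'
python3 to.py 385.5 282 2 -1.4; python3 -m inch '[[0,0,-0.5,0,0],[0,0,-1,0,0],[0,0,-2,0,0],[0,0,-2,0,0],[0,0,-3,0,0],[0,0,-3,0,0],[0,0,-2,0,0],[0,0,0,0,0]]'; python3 path.py 622 -188 150 -1.65 13
python3 - <<'E'
from h import *
b=snap('scene','s20.png')
cv2.imwrite('pics/c20.png',cv2.resize(b[130:270,280:460],None,fx=4,fy=4,interpolation=2)[:600,:,::-1])
E
```

```text
clock: 26.23
position: [385.1, 282.5, 3.3]
tcp_rot: [3.115, 0.017, -1.394]
force: [0.7, 0.5, -0.0]
opening: 0.331
t 26.2 pos [385.1 282.5   3.3] rot [ 3.115  0.017 -1.394] q6 1.74 op 0.33 F [ 0.7  0.5 -0. ]
tool shift cm [ 0.06 -0.03  0.13] norm 0.14 twist 0.006034465275214007
clock: 26.9
position: [388.3, 280.3, 145.4]
tcp_rot: [3.111, 0.016, -1.394]
force: [0.4, -0.1, 0.5]
opening: 0.339
[3.86, -1.14, -0.04] 0.02
[3.84, -1.21, -0.04] 0.02
[3.81, -1.29, -0.04] 0.02
[3.79, -1.36, -0.04] 0.02
[3.76, -1.44, -0.04] 0.02
[3.73, -1.51, -0.04] 0.02
[3.7, -1.58, -0.04] 0.02
[3.67, -1.66, -0.04] 0.02
[3.64, -1.73, -0.04] 0.02
[3.6, -1.8, -0.04] 0.02
[3.57, -1.87, -0.04] 0.02
[3.53, -1.94, -0.04] 0.02
[3.49, -2.01, -0.04] 0.02
```

View pics/c20.png

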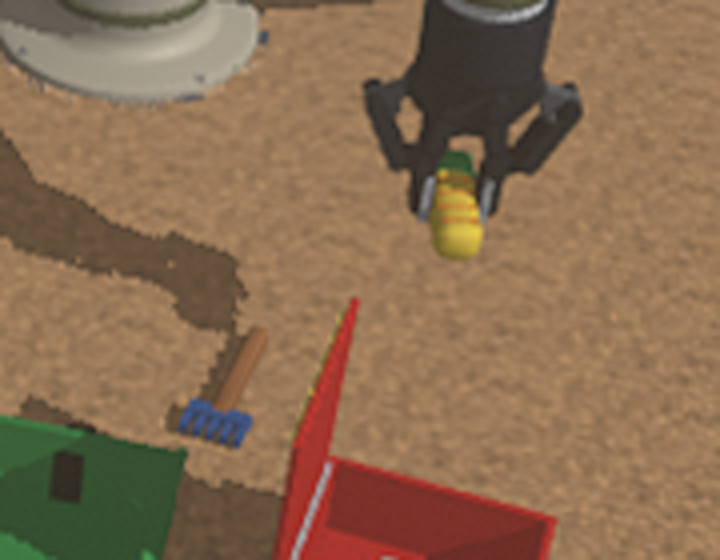

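The corn is held. The rake seems to have been knocked a little, so I'll measure it again later.

```bash
python3 -m inch '[[3.8,-0.8,0,0.02,0],[3.8,-0.8,0,0.02,0],[3.8,-0.9,0,0.02,0],[3.8,-1,0,0.02,0],[3.8,-1.2,0,0.02,0],[3.8,-1.4,0,0.02,0],[3.7,-1.5,0,0.02,0],[3.7,-1.7,0,0.02,0],[3.6,-1.9,0,0.02,0],[3.5,-2,0,0.02,0],[3.5,-2,0,0.02,0],[3,-2,0,0.02,0]]'
python3 to.py 622 -188 150 -1.65
```

```text
clock: 27.95
position: [585.7, -159.3, 115.0]
tcp_rot: [3.082, 0.013, -1.634]
force: [0.6, 0.9, -0.1]
opening: 0.341
t 27.9 pos [ 585.7 -159.3  115. ] rot [ 3.082  0.013 -1.634] q6 1.18 op 0.34 F [ 0.6  0.9 -0.1]
tool shift cm [ 2.58 -3.59 -3.75] norm 5.8 twist 0.016025223608176375
```

```bash
python3 -m inch '[[0.9,-1.2,0,0,0],[0.9,-1.2,0,0,0],[0.5,-1,0.5,0,0],[0,0,1,0,0],[0,0,0,0,0]]'
python3 to.py 622 -188 35 -1.65
```

```text
clock: 28.37
position: [617.2, -192.9, 85.8]
tcp_rot: [3.071, 0.017, -1.644]
force: [-0.6, 0.5, -1.4]
opening: 0.338
t 28.4 pos [ 617.2 -192.9   85.8] rot [ 3.071  0.017 -1.644] q6 1.17 op 0.34 F [-0.6  0.5 -1.4]
tool shift cm [-0.44 -0.8   5.05] norm 5.13 twist 0.005891832369474326
```

```bash
python3 -m inch '[[-0.3,-0.5,1,0,0],[0,-0.3,1.5,0,0],[0,0,1.3,0,0],[0,0,0.8,0,0],[0,0,0,0,0]]'
python3 to.py 622 -188 25 -1.65
python3 - <<'E'
from h import *
b=snap('scene','s21.png')
cv2.imwrite('pics/c21.png',cv2.resize(b[130:280,140:290],None,fx=4,fy=4,interpolation=2)[:600,:,::-1])
E
```

```text
clock: 28.78
position: [619.8, -184.8, 33.1]
tcp_rot: [3.065, 0.02, -1.642]
force: [0.2, 0.5, 0.3]
opening: 0.339
t 28.8 pos [ 619.8 -184.8   33.1] rot [ 3.065  0.02  -1.642] q6 1.18 op 0.34 F [0.2 0.5 0.3]
tool shift cm [ 0.32 -0.3   0.78] norm 0.9 twist 0.008100714043462354
```

View pics/c21.png

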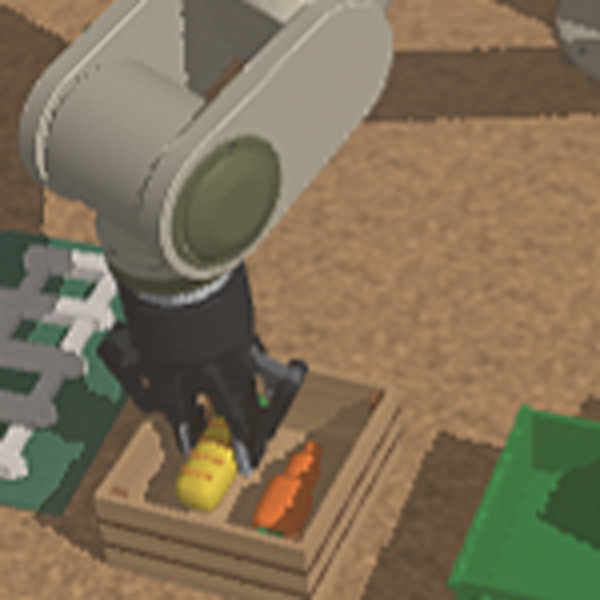

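Corn clear of the carrot; releasing.

```bash
python3 -m inch '[[0.1,0,0.5,0,0],[0,0,0.3,0,0],[0,0,0,0,0.5],[0,0,0,0,0.5],[0,0,0,0,0.5],[0,0,-1,0,0.5],[0,0,-2,0,0.5],[0,0,-3,0,0.5],[0,0,-3,0,0.5],[0,0,-3,0,0.5],[0,0,-1,0,0.5],[0,0,0,0,0.5]]'
python3 to.py 425 160 140 -1.7
python3 - <<'E'
from h import *
b=snap('scene','s22.png')
cv2.imwrite('pics/c22.png',cv2.resize(b[150:300,140:380],None,fx=3.3,fy=3.3,interpolation=2)[:600,:,::-1])
b=snap('top','t22.png')
cv2.imwrite('pics/d22.png',cv2.resize(b[130:270,110:310],None,fx=4,fy=4,interpolation=2)[:600,:,::-1])
E
```

```text
clock: 29.83
position: [629.9, -189.1, 169.1]
tcp_rot: [3.073, 0.017, -1.642]
force: [0.2, 0.5, -0.8]
opening: 0.501
t 29.8 pos [ 629.9 -189.1  169.1] rot [ 3.073  0.017 -1.642] q6 1.17 op 0.5 F [ 0.2  0.5 -0.8]
tool shift cm [-33.32  22.62   5.05] norm 40.58 twist 0.05842671909942787
```

View pics/c22.png

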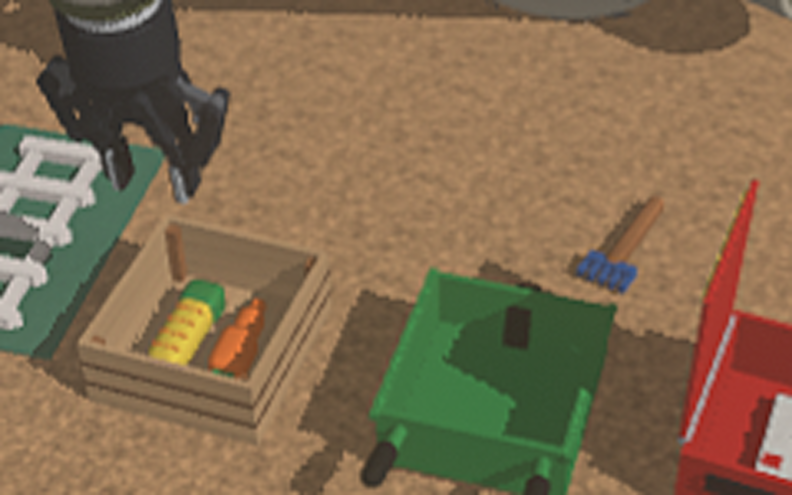

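View pics/d22.png

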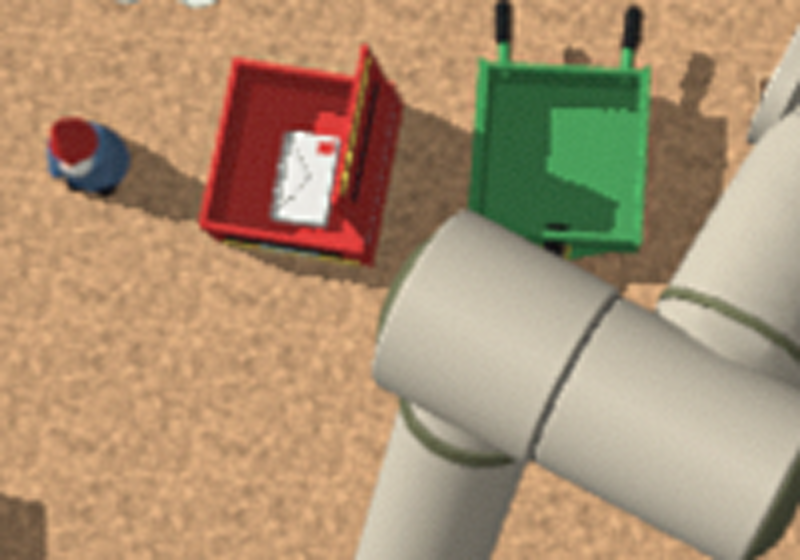

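```bash
python3 - <<'E'
from h import *
f=lambda x,y:(140+x/3.3-1.4,150+y/3.3-.8)
a=atz('scene',f(657,203),12);b=atz('scene',f(608,268),10); print(a,b,np.arctan2(*(b-a)[[1,0]]),np.linalg.norm(b-a))
a=a[:2];b=b[:2];u=(b-a)/np.linalg.norm(b-a)
print('from handle end +57', a+u*57)
E
python3 path.py 430 140 150 -1.9 10
```

```text
[375.87088719 148.29434288  12.        ] [463.5614312  120.87195511  10.        ] -0.30308321407317307 91.9000482068793
from handle end +57 [430.27287265 131.28187753]
[-3.14, 2.22, 0.17] 0.026
[-3.08, 2.3, 0.17] 0.026
[-3.02, 2.38, 0.17] 0.026
[-2.96, 2.46, 0.17] 0.026
[-2.89, 2.53, 0.17] 0.026
[-2.83, 2.61, 0.17] 0.026
[-2.76, 2.68, 0.17] 0.026
[-2.69, 2.75, 0.17] 0.026
[-2.62, 2.82, 0.17] 0.026
[-2.54, 2.88, 0.17] 0.026
```

```bash
python3 -m inch '[[-3.1,2.2,0,0.025,0.6],[-3.1,2.3,0,0.025,0.6],[-3,2.4,0,0.025,0.6],[-3,2.5,0,0.025,0.6],[-2.9,2.5,0,0.025,0.6],[-2.8,2.6,0.2,0.025,0.6],[-2.8,2.7,0.2,0.025,0.6],[-2.7,2.7,0.2,0.025,0.6],[-2.6,2.8,0.3,0.025,0.6],[-1.2,1.2,0.2,0,0.6],[0,0,0,0,0.6]]'
python3 to.py 429 132 100 -1.87
python3 - <<'E'
from h import *
b=snap('scene','s23.png')
cv2.imwrite('pics/c23.png',cv2.resize(b[130:270,250:410],None,fx=4,fy=4,interpolation=2)[:600,:,::-1])
b=snap('top','t23.png')
cv2.imwrite('pics/d23.png',cv2.resize(b[190:270,180:280],None,fx=6,fy=6,interpolation=2)[:600,:,::-1])
E
```

```text
clock: 30.85
position: [424.5, 134.3, 163.3]
tcp_rot: [3.038, -0.002, -1.884]
force: [0.7, 0.0, -0.4]
opening: 0.598
t 30.9 pos [424.5 134.3 163.3] rot [ 3.038e+00 -2.000e-03 -1.884e+00] q6 1.89 op 0.6 F [ 0.7  0.  -0.4]
tool shift cm [ 0.07 -1.15  6.24] norm 6.35 twist -0.01362134332789866
```

View pics/c23.png

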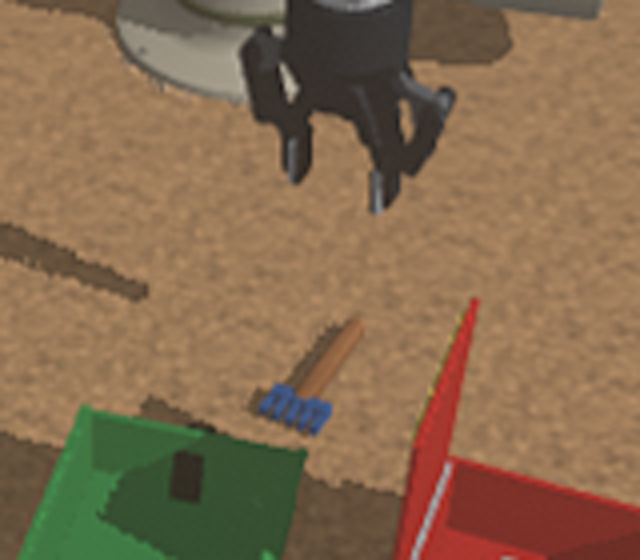

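View pics/d23.png

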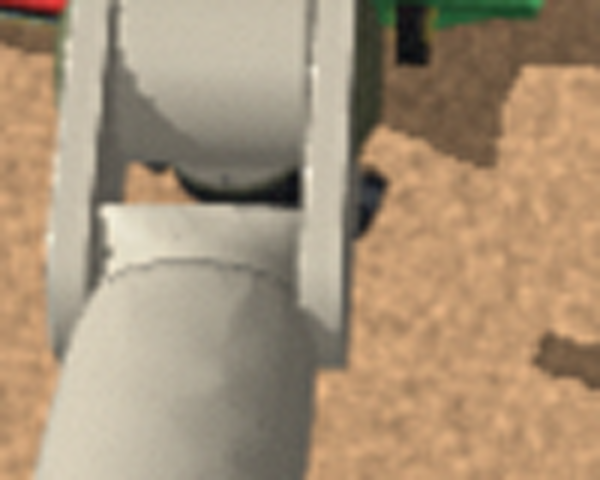

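```bash
python3 -m inch '[[0,-0.5,1.5,0,0.6],[0,-0.2,2.2,0,0.6],[0,0,2.2,0,0.6],[0,0,2.2,0,0.6],[0,0,2,0,0.6],[0,0,1,0,0.6],[0,0,0.3,0,0.6],[0,0,0,0,0.6]]'
python3 to.py 429 132 2 -1.87
python3 - <<'E'
from h import *
b=snap('scene','s24.png')
cv2.imwrite('pics/c24.png',cv2.resize(b[150:270,270:390],None,fx=5,fy=5,interpolation=2)[:600,:,::-1])
E
```

```text
clock: 31.62
position: [429.2, 123.4, 41.8]
tcp_rot: [3.042, -0.004, -1.896]
force: [0.7, -0.2, 0.6]
opening: 0.603
t 31.6 pos [429.2 123.4  41.8] rot [ 3.042 -0.004 -1.896] q6 1.87 op 0.6 F [ 0.7 -0.2  0.6]
tool shift cm [-0.82 -0.1   3.99] norm 4.07 twist -0.025820596273193885
```

View pics/c24.png

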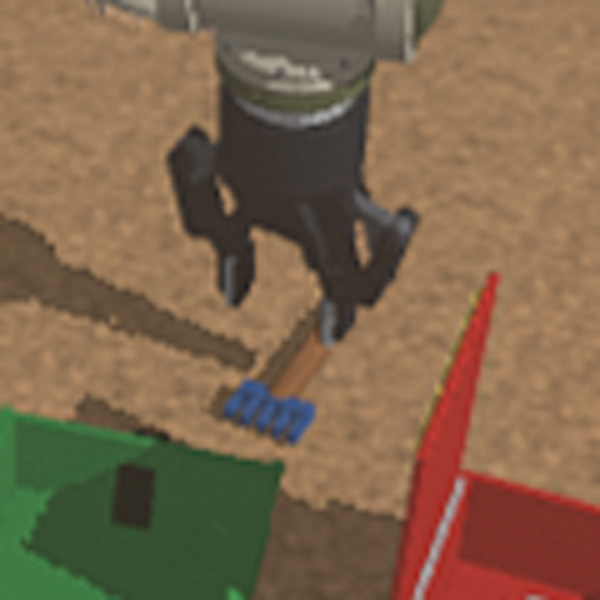

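```bash
python3 -m inch '[[-0.4,0,0.2,-0.02,0.6],[-0.4,0,0.8,0,0.6],[0,0,1.1,0,0.6],[0,0,1,0,0.6],[0,0,0.5,0,0.6],[0,0,0,0,0.6]]'
python3 to.py 429 132 2 -1.87
python3 - <<'E'
from h import *
b=snap('scene','s25.png')
cv2.imwrite('pics/c25.png',cv2.resize(b[150:270,270:390],None,fx=5,fy=5,interpolation=2)[:600,:,::-1])
E
```

```text
clock: 32.17
position: [432.6, 132.6, 6.6]
tcp_rot: [3.051, 0.001, -1.874]
force: [-0.5, -1.1, 0.1]
opening: 0.595
t 32.2 pos [432.6 132.6   6.6] rot [ 3.051e+00  1.000e-03 -1.874e+00] q6 1.86 op 0.59 F [-0.5 -1.1  0.1]
tool shift cm [0.17 0.28 0.49] norm 0.58 twist -0.004091222349793533
```

View pics/c25.png

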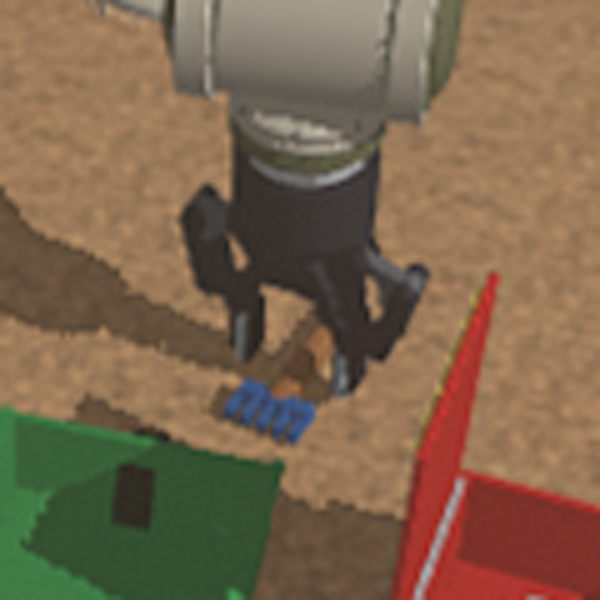

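```bash
python3 -m inch '[[0,0.2,0.3,0,0.6],[0,0,0,0,0.6],[0,0,0,0,0.2],[0,0,0,0,0],[0,0,0,0,0],[0,0,0,0,0],[0,0,0,0,0],[0,0,0,0,0]]'
python3 to.py 429 132 2 -1.87; python3 -m inch '[[0,0,-0.5,0,0],[0,0,-1,0,0],[0,0,-2,0,0],[0,0,-2,0,0],[0,0,-3,0,0],[0,0,-3,0,0],[0,0,-1,0,0],[0,0,0,0,0]]'; python3 path.py 630 70 140 -1.59 8
python3 - <<'E'
from h import *
b=snap('scene','s26.png')
cv2.imwrite('pics/c26.png',cv2.resize(b[130:270,270:390],None,fx=4,fy=4,interpolation=2)[:600,:,::-1])
E
```

```text
clock: 32.88
position: [431.7, 133.6, 5.9]
tcp_rot: [3.055, 0.003, -1.874]
force: [0.1, 1.1, -1.1]
opening: 0.147
t 32.9 pos [431.7 133.6   5.9] rot [ 3.055e+00  3.000e-03 -1.874e+00] q6 1.87 op 0.15 F [ 0.1  1.1 -1.1]
tool shift cm [0.24 0.17 0.41] norm 0.5 twist -0.0036278261416877733
clock: 33.55
position: [441.2, 129.7, 137.3]
tcp_rot: [3.052, 0.001, -1.874]
force: [-0.5, -0.2, -1.7]
opening: 0.142
[0.01, -2.47, -0.03] -0.035
[0.1, -2.47, -0.03] -0.035
[0.18, -2.47, -0.03] -0.035
[0.27, -2.46, -0.03] -0.035
[0.36, -2.45, -0.03] -0.035
[0.44, -2.43, -0.03] -0.035
[0.53, -2.42, -0.03] -0.035
[0.62, -2.4, -0.03] -0.035
```

View pics/c26.png

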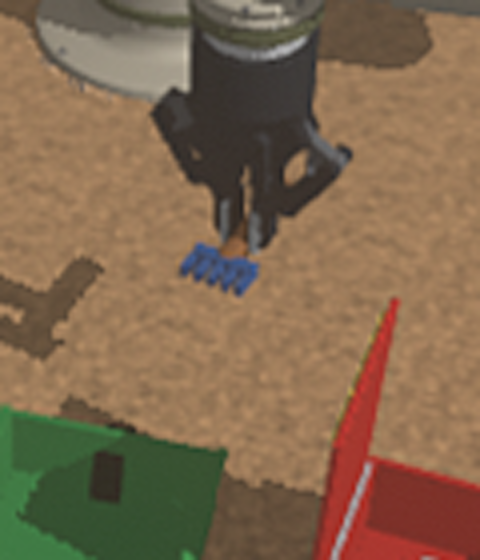

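```bash
python3 -m inch '[[0,-2.5,-0.3,-0.035,0],[0.1,-2.5,-0.3,-0.035,0],[0.2,-2.5,-0.2,-0.035,0],[0.3,-2.5,-0.2,-0.035,0],[0.4,-2.5,-0.2,-0.035,0],[0.4,-2.4,-0.2,-0.035,0],[0.5,-2.4,0,-0.035,0],[0.5,-1.5,0,-0.035,0],[0,0,0,0,0]]'
python3 to.py 632 66 45 -1.59
```

```text
clock: 34.35
position: [623.6, 69.5, 119.0]
tcp_rot: [3.034, 0.028, -1.581]
force: [-0.0, 0.1, -1.2]
opening: 0.143
t 34.4 pos [623.6  69.5 119. ] rot [ 3.034  0.028 -1.581] q6 1.49 op 0.14 F [-0.   0.1 -1.2]
tool shift cm [ 0.56 -1.63  7.26] norm 7.46 twist 0.009357377863660865
```

```bash
python3 -m inch '[[0.1,-0.6,1,0,0],[0,-0.6,1.5,0,0],[0,-0.3,1.5,0,0],[0,0,1.5,0,0],[0,0,0.8,0,0],[0,0,0,0,0]]'
python3 to.py 632 66 40 -1.59
python3 - <<'E'
from h import *
b=snap('scene','s27.png')
cv2.imwrite('pics/c27.png',cv2.resize(b[150:320,230:370],None,fx=3.5,fy=3.5,interpolation=2)[:600,:,::-1])
E
```

```text
clock: 34.85
position: [630.2, 71.2, 45.7]
tcp_rot: [3.032, 0.028, -1.585]
force: [4.8, -1.7, 8.8]
opening: 0.143
t 34.9 pos [630.2  71.2  45.7] rot [ 3.032  0.028 -1.585] q6 1.49 op 0.14 F [ 4.8 -1.7  8.8]
tool shift cm [ 0.53 -0.25  0.53] norm 0.79 twist 0.0050466422768638
```

View pics/c27.png

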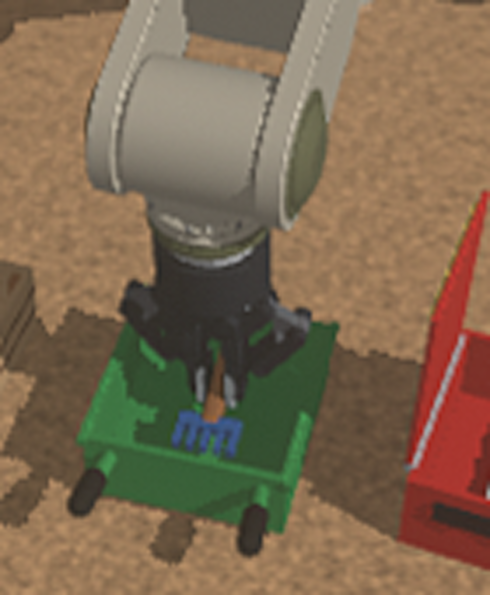

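Contact of 9 N: the handle end seems to rest on the wheel, which bulges in through the middle of the near wall. I'll lift and shift sideways.

```bash
python3 -m inch '[[0,0,-1.5,0,0],[0,0,-1.5,0,0],[-0.8,-0.2,0,0,0],[-0.8,-0.2,0,0,0],[0,0,0,0,0],[0,0,0,0,0]]'
python3 to.py 634 87 40 -1.59;  python3 - <<'E'
from h import *
b=snap('scene','s28.png')
cv2.imwrite('pics/c28.png',cv2.resize(b[170:310,240:360],None,fx=4.2,fy=4.2,interpolation=2)[:600,:,::-1])
E
```

```text
clock: 35.4
position: [634.0, 89.9, 71.9]
tcp_rot: [3.025, 0.028, -1.586]
force: [0.3, -0.8, -1.3]
opening: 0.145
t 35.4 pos [634.   89.9  71.9] rot [ 3.025  0.028 -1.586] q6 1.53 op 0.14 F [ 0.3 -0.8 -1.3]
tool shift cm [ 0.38 -0.38  3.16] norm 3.2 twist 0.003564027359617583
```

View pics/c28.png

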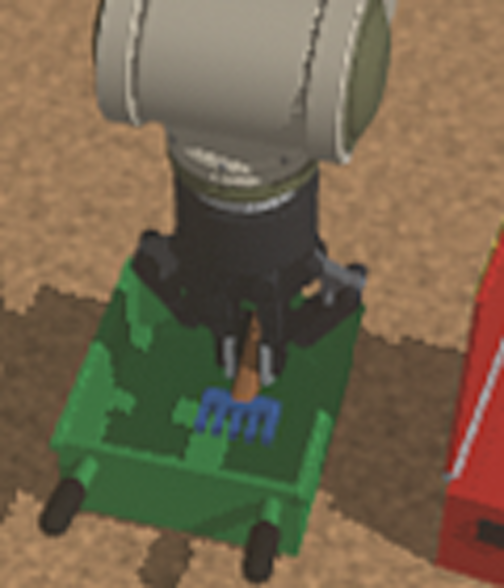

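```bash
python3 -m inch '[[0.3,0,0.8,0,0],[0.1,0,1,0,0],[0,0,1,0,0],[0,0,0.5,0,0],[0,0,0,0,0]]'
python3 to.py 634 87 35 -1.59
```

```text
clock: 35.87
position: [628.7, 86.3, 33.2]
tcp_rot: [3.022, 0.028, -1.587]
force: [3.5, 0.4, 0.7]
opening: 0.144
t 35.9 pos [628.7  86.3  33.2] rot [ 3.022  0.028 -1.587] q6 1.52 op 0.14 F [3.5 0.4 0.7]
tool shift cm [-0.08 -0.5  -0.24] norm 0.56 twist 0.002955525864525299
```

```bash
python3 -m inch '[[0,-0.5,0,0,0],[0,-0.5,0.2,0,0],[0,0,0,0,0],[0,0,0,0,0]]'
python3 to.py 634 87 35 -1.59;  python3 - <<'E'
from h import *
b=snap('scene','s29.png')
cv2.imwrite('pics/c29.png',cv2.resize(b[170:310,240:360],None,fx=4.2,fy=4.2,interpolation=2)[:600,:,::-1])
E
```

```text
clock: 36.2
position: [639.2, 85.9, 29.0]
tcp_rot: [3.02, 0.028, -1.588]
force: [0.0, -0.0, -1.1]
opening: 0.143
t 36.2 pos [639.2  85.9  29. ] rot [ 3.02   0.028 -1.588] q6 1.52 op 0.14 F [ 0.  -0.  -1.1]
tool shift cm [-0.12  0.59 -0.53] norm 0.81 twist 0.0024055870849148953
```

View pics/c29.png

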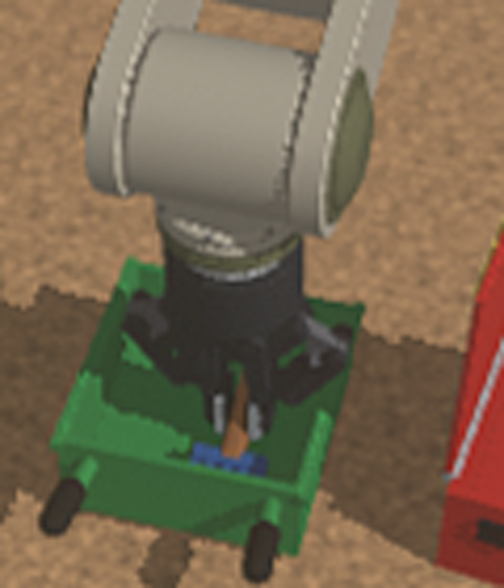

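Force is clear, so I'll release.

```bash
python3 -m inch '[[0,0,0,0,0.3],[0,0,0,0,0.3],[0,0,0,0,0.3],[0,0,-1,0,0.3],[0,0,-2,0,0.3],[0,0,-3,0,0.3],[0,0,-3,0,0.3],[0,0,-3,0,0.3],[0,0,-3,0,0.3],[0,0,-1,0,0.2],[0,0,0,0,0]]'
python3 to.py 634 87 35 -1.59;  python3 - <<'E'
from h import *
b=snap('scene','s30.png')
cv2.imwrite('pics/c30.png',cv2.resize(b[150:330,50:430],None,fx=2.1,fy=2.1,interpolation=2)[:600,:,::-1])
cv2.imwrite('pics/d30.png',cv2.resize(b[210:320,240:430],None,fx=4,fy=4,interpolation=2)[:600,:,::-1])
E
```

```text
clock: 37.17
position: [658.3, 81.1, 201.5]
tcp_rot: [3.022, 0.028, -1.587]
force: [0.3, -0.5, -1.1]
opening: 0.07
t 37.2 pos [658.3  81.1 201.5] rot [ 3.022  0.028 -1.587] q6 1.52 op 0.07 F [ 0.3 -0.5 -1.1]
tool shift cm [-0.09  0.43 16.83] norm 16.84 twist 0.002860627347041955
```

View pics/c30.png

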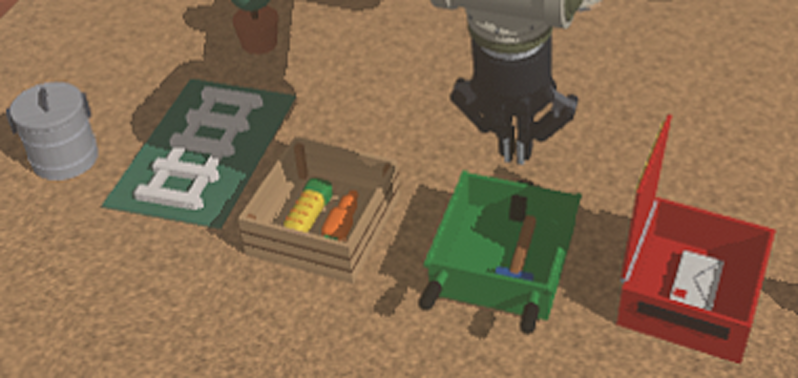

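View pics/d30.png

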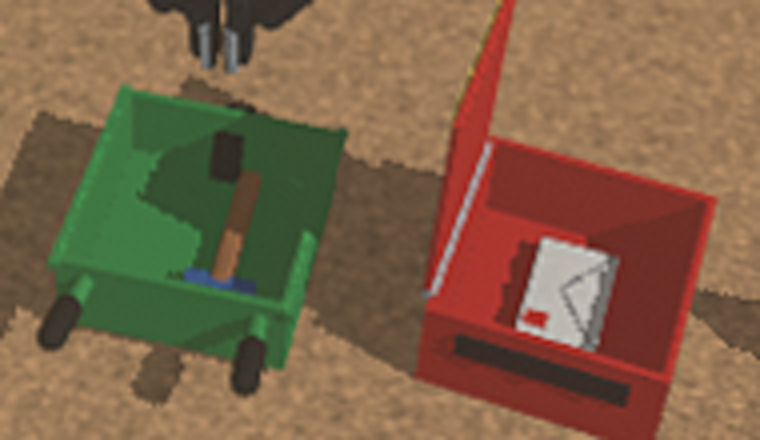

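Every item lies in its bin: letter, carrot, corn and rake. Now the flap. First I'll turn the shut gripper so the fingers line up along the hinge.

```bash
python3 -m inch '[[0,0,0,-0.12,0],[0,0,0,-0.12,0],[0,0,0,-0.12,0],[0,0,0,-0.12,0],[0,0,0,-0.12,0],[0,0,0,-0.12,0],[0,0,0,-0.12,0],[0,0,0,-0.12,0],[0,0,0,-0.12,0],[0,0,0,-0.12,0],[0,0,0,-0.12,0],[0,0,0,-0.12,0]]'; python3 to.py 612 170 165 -0.145
python3 - <<'E'
from h import *
f=lambda x,y:(240+x/4-1.4,210+y/4-.8)
print(atz('scene',f(250,178),31),atz('scene',f(225,283),31),atz('scene',f(225,283),45))
E
```

```text
clock: 38.22
position: [651.1, 82.0, 187.1]
tcp_rot: [-3.123, 0.148, -0.088]
force: [0.2, 0.0, -0.1]
opening: -0.001
t 38.2 pos [651.1  82.  187.1] rot [-3.123  0.148 -0.088] q6 0.03 op -0.0 F [ 0.2  0.  -0.1]
tool shift cm [-4.3  -8.37  3.03] norm 9.88 twist 0.0565639343448372
[582.66979725  84.22380388  31.        ] [671.04394087  87.14549506  31.        ] [682.74555594  89.3012244   45.        ]
```

```bash
python3 -m inch '[[-1.4,-2,0.5,0.05,0],[-1.4,-2,0.5,0,0],[-1.4,-2,0.5,0,0],[0,-1,0,0,0],[0,0,0,0,0],[0,0,0,0,0]]'; python3 to.py 612 190 165 -0.145
python3 - <<'E'
from h import *
b=snap('scene','s31.png')
cv2.imwrite('pics/c31.png',cv2.resize(b[130:320,270:450],None,fx=3.1,fy=3.1,interpolation=2)[:600,:,::-1])
E
```

```text
clock: 38.72
position: [611.7, 158.1, 171.9]
tcp_rot: [-3.132, 0.161, -0.132]
force: [-0.7, -0.2, 0.2]
opening: 0.003
t 38.7 pos [611.7 158.1 171.9] rot [-3.132  0.161 -0.132] q6 0.18 op 0.0 F [-0.7 -0.2  0.2]
tool shift cm [-0.27 -3.16  0.78] norm 3.26 twist 0.013499224428524581
```

View pics/c31.png

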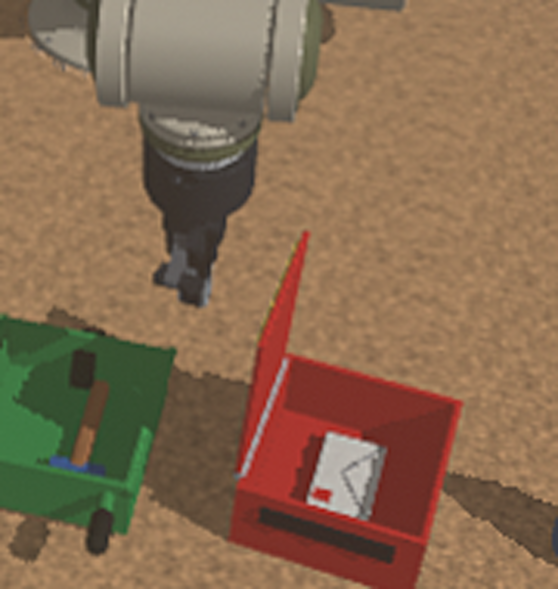

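```bash
python3 -m inch '[[-0.1,-1,0.3,0,0],[0,-1.2,0.3,0,0],[0,-1,0.2,0,0],[0,-0.8,0,0,0],[0,-0.8,0,0,0],[0,0,0,0,0]]'; python3 to.py 615 220 150 -0.145
```

```text
clock: 39.27
position: [618.2, 207.9, 162.8]
tcp_rot: [-3.132, 0.161, -0.136]
force: [0.3, 0.2, -0.5]
opening: 0.003
t 39.3 pos [618.2 207.9 162.8] rot [-3.132  0.161 -0.136] q6 0.26 op 0.0 F [ 0.3  0.2 -0.5]
tool shift cm [-0.27 -1.14  1.36] norm 1.79 twist 0.009094562106532589
```

```bash
python3 -m inch '[[0,-1,0.1,0,0],[0,-1,0.2,0,0],[0,-1.1,0.4,0,0],[0,-1.1,0.5,0,0],[0,0,0,0,0]]'; python3 to.py 617 249 151 -0.145
python3 - <<'E'
from h import *
b=snap('scene','s32.png')
cv2.imwrite('pics/c32.png',cv2.resize(b[130:320,270:450],None,fx=3.1,fy=3.1,interpolation=2)[:600,:,::-1])
E
```

```text
clock: 39.68
position: [623.0, 254.1, 150.7]
tcp_rot: [-3.133, 0.159, -0.136]
force: [0.9, 0.0, -0.9]
opening: 0.004
t 39.7 pos [623.  254.1 150.7] rot [-3.133  0.159 -0.136] q6 0.33 op 0.0 F [ 0.9  0.  -0.9]
tool shift cm [-0.52  0.59  0.05] norm 0.79 twist 0.008726509964013918
```

View pics/c32.png

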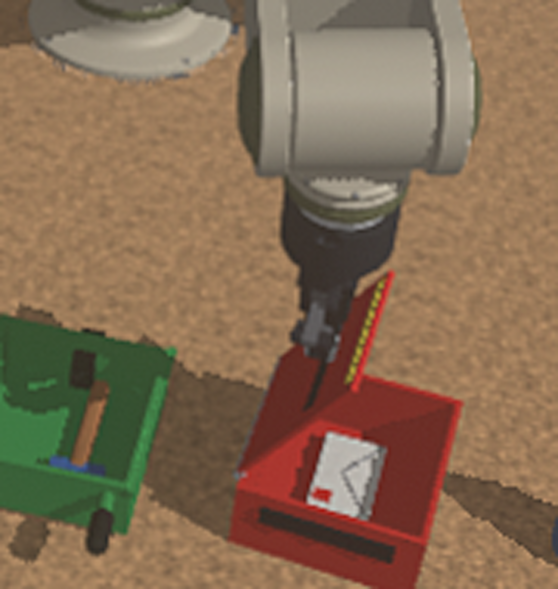

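Flap moving as planned (about 55°). I'll keep following the arc.

```bash
python3 -m inch '[[0,-0.7,0.6,0,0],[0,-0.7,0.7,0,0],[0,-0.6,0.9,0,0],[0,-0.5,1,0,0],[0,-0.4,1,0,0],[0,0,0,0,0]]'; python3 to.py 620 288 100 -0.145
```

```text
clock: 40.23
position: [620.1, 286.0, 105.4]
tcp_rot: [-3.133, 0.159, -0.137]
force: [0.8, -0.4, -0.2]
opening: 0.004
t 40.2 pos [620.1 286.  105.4] rot [-3.133  0.159 -0.137] q6 0.37 op 0.0 F [ 0.8 -0.4 -0.2]
tool shift cm [ 0.05 -0.19  0.54] norm 0.57 twist 0.007848192681299881
```

```bash
python3 -m inch '[[0,-0.2,0.7,0,0],[0,-0.1,0.7,0,0],[0,0,0.6,0,0],[0,0,0.4,0,0],[0,0,0,0,0]]'; python3 to.py 620 288 72 -0.145
python3 - <<'E'
from h import *
b=snap('scene','s33.png')
cv2.imwrite('pics/c33.png',cv2.resize(b[160:320,290:450],None,fx=3.7,fy=3.7,interpolation=2)[:600,:,::-1])
E
```

```text
clock: 40.65
position: [616.2, 290.0, 78.4]
tcp_rot: [-3.133, 0.161, -0.137]
force: [0.0, -0.2, 0.7]
opening: -0.003
t 40.6 pos [616.2 290.   78.4] rot [-3.133  0.161 -0.137] q6 0.37 op -0.0 F [ 0.  -0.2  0.7]
tool shift cm [0.5  0.15 0.57] norm 0.77 twist 0.007658134260352334
```

View pics/c33.png

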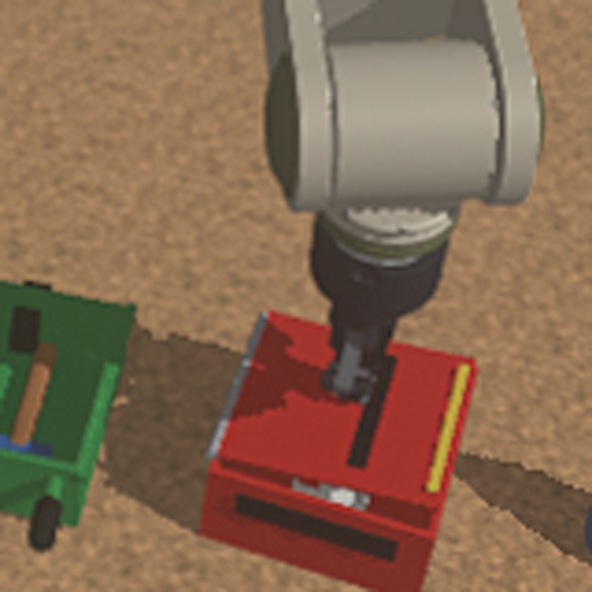

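```bash
python3 -m inch '[[0,0,0.3,0,0],[0,0,0.2,0,0],[0,0,0.1,0,0],[0,0,0,0,0]]'; python3 to.py 620 288 72 -0.145
```

```text
clock: 41.03
position: [616.0, 289.9, 73.4]
tcp_rot: [-3.132, 0.158, -0.138]
force: [-0.3, -1.0, -0.4]
opening: -0.001
t 41.0 pos [616.  289.9  73.4] rot [-3.132  0.158 -0.138] q6 0.37 op -0.0 F [-0.3 -1.  -0.4]
tool shift cm [0.44 0.14 0.07] norm 0.47 twist 0.007186125588388048
```

```bash
python3 -m inch '[[0,-0.3,0.2,0,0],[0,-0.3,0.1,0,0],[0,0,0.1,0,0],[0,0,0,0,0]]'; python3 to.py 620 288 72 -0.145
```

```text
clock: 41.37
position: [617.0, 295.0, 72.2]
tcp_rot: [-3.134, 0.155, -0.139]
force: [0.1, -0.4, 0.8]
opening: -0.001
t 41.4 pos [617.  295.   72.2] rot [-3.134  0.155 -0.139] q6 0.38 op -0.0 F [ 0.1 -0.4  0.8]
tool shift cm [ 0.39  0.65 -0.04] norm 0.76 twist 0.0058669667881838805
```

```bash
python3 -m inch '[[0,0,0.15,0,0],[0,0,0.1,0,0],[0,0,0,0,0]]'; python3 -m inch '[[0,0,0.15,0,0],[0,0,0.1,0,0],[0,0,0,0,0]]';python3 - <<'E'
from h import *
b=snap('scene','s34.png')
cv2.imwrite('pics/c34.png',cv2.resize(b[220:320,310:430],None,fx=6,fy=6,interpolation=2)[:600,:,::-1])
E
```

```text
clock: 41.62
position: [617.3, 295.1, 72.1]
tcp_rot: [-3.134, 0.152, -0.139]
force: [-0.2, -0.3, 1.2]
opening: -0.003
clock: 41.87
position: [617.5, 295.2, 72.0]
tcp_rot: [-3.134, 0.149, -0.139]
force: [-0.2, -0.5, -0.1]
opening: 0.002
```

View pics/c34.png

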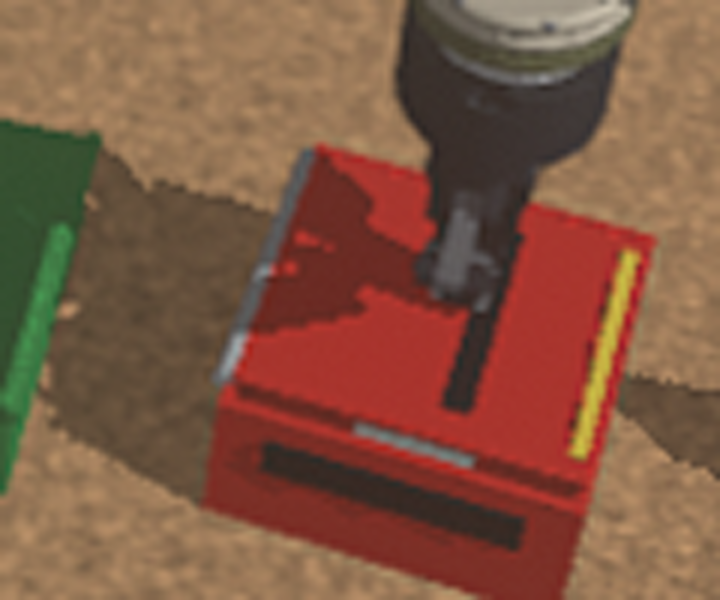

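```bash
python3 -m inch '[[0,0,0.5,0,0],[0,0,0.5,0,0],[0,0,0.3,0,0]]'; python3 to.py 617 295 72;  python3 -m inch '[[0,0,-1,0,0],[0,0,-2,0,0],[0,0,-3,0,0],[0,0,-3,0,0],[0,0,-3,0,0],[0,1,-3,0,0],[0,2,-2,0,0],[0,3,0,0,0],[0,3,0,0,0],[0,3,0,0,0]]'
python3 - <<'E'
from h import *
b=snap('scene','s35.png')
cv2.imwrite('pics/c35.png',cv2.resize(b[220:320,310:430],None,fx=6,fy=6,interpolation=2)[:600,:,::-1])
E
```

```text
clock: 42.17
position: [617.9, 295.4, 71.4]
tcp_rot: [-3.131, 0.138, -0.138]
force: [-6.4, -3.6, 12.5]
opening: -0.0
t 42.2 pos [617.9 295.4  71.4] rot [-3.131  0.138 -0.138] q6 0.38 op -0.0 F [-6.4 -3.6 12.5]
tool shift cm [-0.09  0.05 -0.05] norm 0.11 twist None
clock: 43.0
position: [623.7, 174.6, 240.9]
tcp_rot: [-3.131, 0.142, -0.128]
force: [0.7, 0.4, 0.6]
opening: -0.001
```

View pics/c35.png

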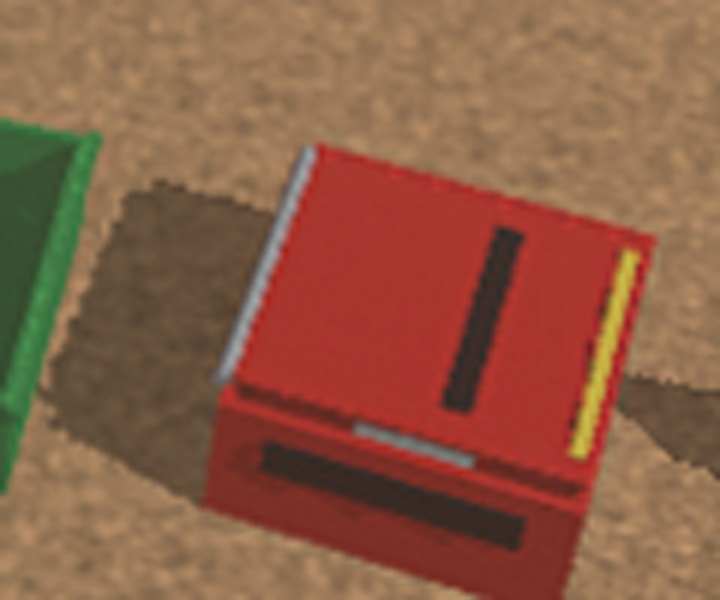

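The flap lies flat on the rim. I'll check the whole scene before handing in.

```bash
python3 -m inch '[[0,3,-1,0,0],[-3,2,0,0,0],[-3,0,0,0,0],[0,0,0,0,0],[0,0,0,0,0]]'
python3 - <<'E'
from h import *
b=snap('scene','s36.png'); a=snap('top','t36.png')
for n in ['letter','parcel','spade','rake','carrot','corn','fence','flap_edge']:
    print(n,[[(np.round(r['position']).tolist(),round(r['p'],2)) for r in ctrl.find_in(n,c)][:2] for c in ('scene','top')])
# flap edge corner test
T=[(130,80,4)]
from m import *
c,s=np.cos(-.145),np.sin(-.145)
for th in (0,.08,.2):
    for lx in (-65,65):
        y=-70+138*np.cos(th); z=68.5+138*np.sin(th)+2.5
        w=(623.5+c*lx-s*y,284+s*lx+c*y,z); print(th,lx,((proj('scene',w)[0]+[1.4,.8])-[310,220])*6)
E
```

```text
clock: 43.47
position: [557.0, 122.4, 255.3]
tcp_rot: [-3.134, 0.148, -0.138]
force: [0.4, 0.6, -0.5]
opening: 0.001
letter [[([377.0, 292.0], 0.5), ([285.0, 267.0], 0.37)], [([181.0, 167.0], 0.22)]]
parcel [[], []]
spade [[], []]
rake [[([301.0, 273.0], 0.57)], [([245.0, 165.0], 0.63), ([376.0, 204.0], 0.26)]]
carrot [[([214.0, 251.0], 0.67)], [([310.0, 173.0], 0.53)]]
corn [[([197.0, 250.0], 0.74), ([375.0, 290.0], 0.4)], [([324.0, 176.0], 0.53)]]
fence [[([141.0, 222.0], 0.85)], [([376.0, 204.0], 0.78)]]
flap_edge [[([382.0, 272.0], 0.79)], [([180.0, 166.0], 0.55)]]
0 -65 [642.28330434 236.6678163 ]
0 65 [578.25396924 476.7608066 ]
0.08 -65 [646.32651849 217.45255907]
0.08 65 [582.18662473 457.49960514]
0.2 -65 [648.19120552 187.30923136]
0.2 65 [583.56839824 427.04869873]
```

View pics/s36.png

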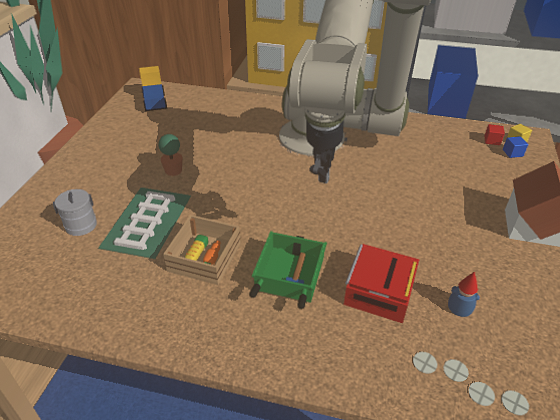

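View pics/t36.png

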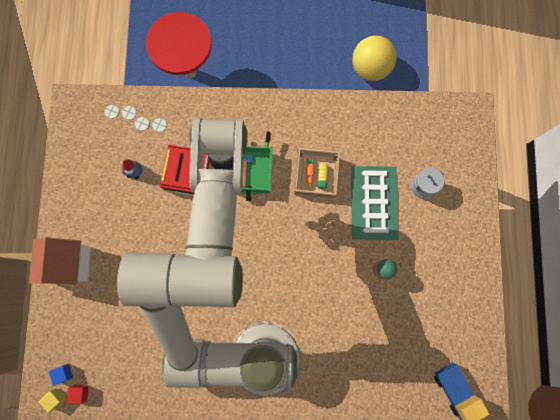

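The pictures show the fence centred on the lawn (top view 376,204). Carrot and corn are in the crate, the rake is in the barrow, and the flap corners match θ≈0. The bystanders have not moved.

```bash
python3 -c "
from rig import ctrl
print(ctrl.finish_job())"
```

```text
the job is handed in; nothing more can be done
None
```

The garden is tidied and I handed the job in at about 44 s; no verdict was reported.

- **Fence:** it lies flat in the middle of the lawn mat.
- **Items:** only four were present, with no parcel or spade found in either camera. The letter is in the letterbox, the carrot and corn are in the crate, and the rake is in the wheelbarrow.
- **Flap:** I pushed it shut and pressed it down with about 12 N at the end.

**Last checks:** in the final pictures, the flap's free-edge corners match the position computed for 0 rad in height. They differ sideways by about 1 to 2 pixels, which is within the calibration error. The rake's ends measure inside the tray. The gnome, bin and shrub appear unmoved, and the arm stands clear with no force on it.

**What went differently:**
- **Fence grip:** my first grip was too high, so I opened and took it again lower.
- **Rake:** it had shifted slightly while the arm was elsewhere, so I measured it again before gripping. On the first try at placing it, its handle touched the inside of the wheelbarrow at about 10 N. I lifted it, moved it sideways and set it down.
- **Camera offset:** the two cameras disagreed by about 5 mm, so I corrected the scene camera against where the gripper appeared.
- **Tool tilt:** the tool leaned by up to 0.16 rad during the run, with no visible effect.
- **Letter:** it was last seen flat in the letterbox before the flap closed and cannot be seen now. The detector's weak hits on it in the last pictures mean nothing.

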